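# Load the glass plates and check their joints

### The job

Draw every glass plate in the drying rack straight up out of its slot and stand it in the bay of its own width on the leaning stand, slid back flat against the rail and then sideways along it until its edge meets the stop on the bay's left side (as seen from the robot). When all are home, take the feeler and run its tip slowly (about 1 cm a second) in one pass from left to right along the rail's top edge, just beside the joint where the plates' faces meet the rail, along the width of every plate, without pushing the plates off. Then stand the feeler back on the middle of its black pad; keep the plates on edge throughout, and leave the carton, bottle and beaker alone.

Things in the scene. Friction and masses are not known exactly. Their poses are not given: they have to be found in the camera images.
- wide_mid (a point): upright glass plate 78 mm wide, 110 mm tall, 8 mm thick, about 172 g, greenish glass with a frosted white band round its top 22 mm. The point is its centre; x across the thickness (normal to the faces), y along the width, z up the height. The two faces are alike. At the start it stands on edge in a slot of the drying rack. None if absent.
- medium_mid (a point): upright glass plate 64 mm wide, 110 mm tall, 8 mm thick, about 141 g, greenish glass with a frosted white band round its top 22 mm. The point is its centre; x across the thickness (normal to the faces), y along the width, z up the height. The two faces are alike. At the start it stands on edge in a slot of the drying rack. None if absent.
- narrow_mid (a point): upright glass plate 50 mm wide, 110 mm tall, 8 mm thick, about 110 g, greenish glass with a frosted white band round its top 22 mm. The point is its centre; x across the thickness (normal to the faces), y along the width, z up the height. The two faces are alike. At the start it stands on edge in a slot of the drying rack. None if absent.
- bay_wide (a point): centre that the wide plate has when home in its bay (a mark in the air, half-way up the plate). Axes as bed. Rail face at x = -4 mm, bed floor at z = -55 mm, rail top at z = 0. The stop is at y = +39 mm, the rib on the other side at y = -53 mm: the bay is 92 mm wide.
- bay_medium (a point): centre that the medium plate has when home in its bay (a mark in the air, half-way up the plate). Axes as bed. Rail face at x = -4 mm, bed floor at z = -55 mm, rail top at z = 0. The stop is at y = +32 mm, the rib on the other side at y = -46 mm: the bay is 78 mm wide.
- bay_narrow (a point): centre that the narrow plate has when home in its bay (a mark in the air, half-way up the plate). Axes as bed. Rail face at x = -4 mm, bed floor at z = -55 mm, rail top at z = 0. The stop is at y = +25 mm, the rib on the other side at y = -39 mm: the bay is 64 mm wide.
- stand: fixed stand, 258 mm long in y; grey base 130 mm deep (x -60 to 70 mm), 10 mm high. Origin under its middle on the bench, x away from the robot, y to the robot's left along the rail, z up. It carries the leaning bed with three bays: from the robot's left the wide, the medium and the narrow one.
- bed: leaning bed of the stand. z up along the rail's face, leaning 15 degrees towards the robot; x out of that face, away from the robot; y left. Origin: rail face meets floor. Floor x 0 to 38 mm. Aluminium rail on the robot's side, x -18 to 0, 55 mm high: the feeler runs on its flat top strip, 18 mm wide. Black ribs (stops) 6 mm thick, 20 mm out, 45 mm high. Plates rise 55 mm above the rail, leaning over the strip: come down to it along the lean.
- rack: fixed white drying rack, 132 mm in its x, 104 mm in its y, 40 mm high, origin under its centre, z up. Three slots run along its y, centred at x = -45, 0 and 45 mm, each 11 mm wide and 92 mm long, floor 6 mm above the bench, so that a plate stands 34 mm deep in its slot and 76 mm of it shows.
- feeler_mid (a point): feeler, a 160 g hand tool that stands by itself on a flat steel foot. Centre of its black handle, a bar 90 mm long (x -50 to 40 mm from this point), 14 mm wide in y, 16 mm high; 38 mm above what it stands on. x towards the tip, z up. Foot: x -51 to 15 mm, 60 mm wide, 6 mm thick, its sole 38 mm below this point, joined to the handle by a post at x = -40 mm. Grip the handle across y near x = -10 mm.
- feeler_tip (a point): centre of the round steel tip (6 mm across) at the lower end of the feeler's slanting shank: 62 mm ahead (x) of and 35 mm below the handle's centre.
- pad_mid (a point): middle of the top of the feeler's fixed black rubber pad, 150 mm (x) by 74 mm (y), 3 mm high.
- carton_mid (a point): bystander: centre of a white paper carton, 70 x 110 x 60 mm high.
- bottle_mid (a point): bystander: centre of a white bottle, 60 mm across, 130 mm tall.
- beaker_mid (a point): bystander: centre of a glass beaker, 70 mm across, 85 mm tall.
Not all that is in view belongs to the job. What is shaped like the part that bears feeler_mid but green is not meant.

How it is judged:
By the outcome, as a careful person would: the job done as asked, in the order asked, and still so for the second after the job is handed in, with the robot touching nothing.
Of wide, medium, narrow only 2 to 3 are there at a start; the rules pass over those that are not, and their reading is None.
At some moment in a run one of feeler may be knocked a few centimetres aside while the robot is not near it.
It also fails if it takes over 210 s, if anything falls off the work surface, if the arm or the gripper's body presses on something with over 40 N, if the wrist force passes 120 N, or if a joint passes its speed limit or range.

### The arm

A 7-joint arm with a two-finger parallel gripper is mounted at the origin on the work surface. World frame = base frame: x ahead of the robot, y to its left, z up, the work surface at z = 0. Lengths are in m, angles in rad, forces in N, time in s.
With the tool pointing down it reaches from about 0.4 to 0.875 m from the base axis. Payload 6.5 kg.
Tool frame: the origin (TCP) lies at the very end of the fingers, on their centre line; the grasp point (between the pads) lies 19 mm behind it (r.grip_depth is the distance from the TCP to the grasp point, in m); x points along the fingers, z is the direction in which the jaws open and shut, and the axes are right-handed (so a half turn about x gives the same grasp; the last joint's range is limited). The gripper opens to 85 mm and grips with 20 to 120 N. Pads are 22 mm wide; open, the fingers measure 114 mm over their backs; the gripper's body (76 mm by 85 mm) begins 54 mm behind the grasp point. The pads swing forward as they close: fully open they stand 13 mm farther back than shut.
Start: joints at [1.208, 0.536, -0.004, 1.538, 0.003, 1.067, -0.071], TCP at [0.19, -0.622, 0.231] pointing down, gripper open.
Joint ranges: [-2.7, 2.7], [-0.37, 2.16], [-1.27, 1.26], [0.24, 2.4], [-1.31, 4.45], [0.19, 1.91], [-2.76, 2.76]. Speed limits (rad/s): [2.39, 2.39, 3.14, 3.14, 3.14, 3.14, 3.14].

### API

Orientations are given as a unit quaternion [w, x, y, z].
In Python, from station import r gives the robot as it stands.
- The arm moves only by the tool arm_command, never from a script. Its arguments are lists of equal length, an entry for each row: "rotation": the turn, a rotation vector about the tool's x, y, z in units of 0.08 rad (1.0 is 0.08 rad), a list of three; "offset": the shift along the tool's x, y, z in units of 0.05 m (1.0 is 0.05 m), a list of three; "jaw": the opening in per cent of the stroke, from 0 (shut) to 100 (fully open). In form: {"rotation": [[ax, ay, az], ...], "offset": [[tx, ty, tz], ...], "jaw": [jaw, ...]}. A call has 1 to 8 rows; each row shifts and turns the commanded pose from where the row before left it, along the tool's axes as they then stand; what a row does not reach is not made up. A row lasts 1/8 s, in which the tool goes at most 62.5 mm and 10.7 degrees, less where a joint would pass 70% of its speed; a pose out of reach is approached as far as the arm can. A call with a number of a shift or a turn outside -1 to 1 is refused whole. A call with a gripper value outside its range is refused whole. The fingers move at their own pace and stop on an object; the grip force is fixed at half the most. Time passes only in rows, so rows that do not move let the fingers close. It gives the time, the measured TCP pose, the force and the opening at its end, in the units of the state.
- r.observe(): the state, without advancing time (a new reading comes with each control period).
- r.get_image(name): name is "scene" or "top"; returns a dict with "img" (420x560x3 uint8, blue, green, red), "camera_matrix" (3x3 intrinsics, pixels), "k1" (the pictures are not rectified: a ray, as slopes to the right and down, at radius r is drawn at 1 + k1 r^2 times it, then the intrinsics apply), "cam_to_world" (4x4, takes a point from camera to world coordinates). Camera axes: x right, y down, z forward; pixel columns grow to the right and rows downward; lengths in m; the calibration is good to about 2 mm. A picture is of the moment at which its call begins. There is no depth.
- r.finish_job(): hands the job in, once; it reports no verdict.
The state is a dict: "time_s": time; "joint_pos": joint angles; "joint_velocities": joint speeds; "joint_efforts": joint torques, N m; "ee_pos": TCP position; "ee_rot": TCP orientation; "ft_force": force on the tool from outside, world axes, zero at the start; "wrist_torque": the same for the moment, N m; "finger_gap": finger opening in m.
Only numpy, scipy, OpenCV 4.12 (cv2) and the standard library are available. Lean on these libraries where they do the work, as an engineer would, in place of code of your own. Each camera call takes 0.05 s, during which the arm holds its last target.

## Working session

There is one attempt and no reset: what is moved stays moved. The work goes in short steps, Python scripts to look and compute and a tool call to move; the robot and the scene stay as the last step left them, time stands still between calls to the robot, and variables do not carry over. Pictures are saved under pics/ and viewed, and the job is handed in when it is done.

Besides the shell and the picture viewer there is one more tool, called after "Call:" as name(argument=value, ...) on one line, values as JSON. arm_command: Moves the arm, as the interface text tells. Its arguments: {"type":"object","properties":{"rotation":{"type":"array"},"offset":{"type":"array"},"jaw":{"type":"array"}},"required":["rotation","offset","jaw"]}

```bash
ls -la; mkdir -p pics; python3 - <<'E'
from station import r
import cv2,numpy as np
print(r.observe())
for n in("scene","top"):
    d=r.get_image(n); cv2.imwrite(f"pics/{n}0.png",d["img"]); print(n,d["camera_matrix"],d["k1"],d["cam_to_world"])
print(r.grip_depth)
E
```

```text
total 12
drwxr-xr-x  3 agent agent 4096 Dec  6 01:23 .
drwxr-xr-x 23 root  root  4096 Dec  6 01:23 ..
drwxr-xr-x  2 agent agent 4096 Dec  6 01:23 pics
{'time_s': 0.0, 'joint_pos': array([ 1.20780699,  0.53718433, -0.00445034,  1.53882771,  0.00261982,
        1.0672982 , -0.07117879]), 'joint_velocities': array([-7.89976774e-05,  4.30483708e-04, -1.62705635e-04,  6.07468732e-04,
        4.84302764e-04, -1.07651789e-03, -1.14578681e-03]), 'joint_efforts': array([-2.58989867e-04, -5.83421838e+01,  1.04822706e+00, -2.59107918e+01,
        1.22690186e-02,  9.59075260e-03, -1.06375964e-05]), 'ee_pos': array([ 0.18990021, -0.62100354,  0.23041892]), 'ee_rot': array([ 0.56793987,  0.42086724,  0.56896745, -0.42022746]), 'ft_force': array([-0.32092396, -0.14417999, -0.01134744]), 'wrist_torque': array([-0.00039951,  0.00867554,  0.01676493]), 'finger_gap': 0.08557191779693332}
scene [[418.72840435   0.         280.71710326]
 [  0.         418.72840435 206.60007466]
 [  0.           0.           1.        ]] -0.12417720228515595 [[ 0.46830318  0.76391224 -0.4439935   1.00794989]
 [ 0.88344962 -0.3966101   0.24943373 -0.27306845]
 [ 0.01445317 -0.5090565  -0.86061175  0.95924523]
 [ 0.          0.          0.          1.        ]]
top [[396.75045737   0.         283.07023112]
 [  0.         396.75045737 209.84949943]
 [  0.           0.           1.        ]] -0.04554169730210025 [[ 1.25702326e-02 -9.83604732e-01  1.79899196e-01  3.97920960e-01]
 [-9.99913185e-01 -1.30759636e-02 -1.62556758e-03  9.40496213e-04]
 [ 3.95127129e-03 -1.79863144e-01 -9.83683708e-01  8.14447570e-01]
 [ 0.00000000e+00  0.00000000e+00  0.00000000e+00  1.00000000e+00]]
0.0187
```

View pics/scene0.png

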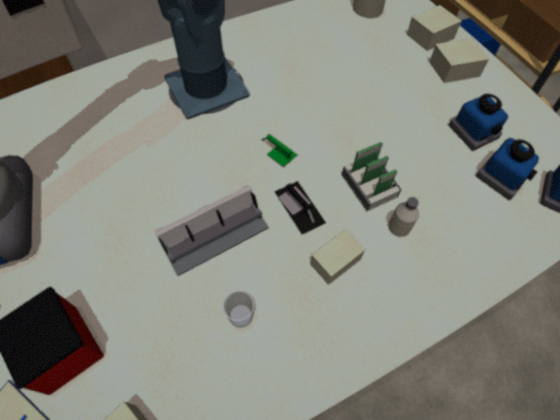

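View pics/top0.png

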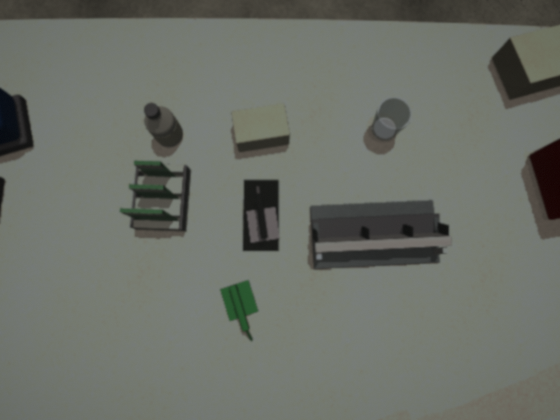

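```bash
cat > h.py <<'E'
import cv2,numpy as np
from scipy.spatial.transform import Rotation as R
def pix2ray(d,uv):
    uv=np.atleast_2d(np.array(uv,float));K=d["camera_matrix"]
    p=cv2.undistortPoints(uv.reshape(-1,1,2),K,np.array([d["k1"],0,0,0,0.])).reshape(-1,2)
    T=d["cam_to_world"]; v=np.c_[p,np.ones(len(p))]@T[:3,:3].T
    return T[:3,3],v
def onz(d,uv,z):
    o,v=pix2ray(d,uv); return o+v*((z-o[2])/v[:,2])[:,None]
def proj(d,P):
    P=np.atleast_2d(np.array(P,float));T=np.linalg.inv(d["cam_to_world"])
    return cv2.projectPoints(P,cv2.Rodrigues(T[:3,:3])[0],T[:3,3],d["camera_matrix"],np.array([d["k1"],0,0,0,0.]))[0].reshape(-1,2)
def crop(img,x0,y0,x1,y1,s,name,g=1.8):
    c=cv2.resize(img[y0:y1,x0:x1],None,fx=s,fy=s,interpolation=cv2.INTER_CUBIC)
    c=(255*(c/255.)**(1/g)).astype(np.uint8); cv2.imwrite(name,c)
E
python3 - <<'E'
from h import *
t=cv2.imread("pics/top0.png");s=cv2.imread("pics/scene0.png")
crop(t,110,140,210,240,6,"pics/c_rack.png")
crop(t,230,165,290,345,3.3,"pics/c_feel.png")
crop(t,300,190,460,280,5,"pics/c_stand.png")
crop(s,140,120,440,280,2.6,"pics/c_s.png")
E
```

```text
(no output)
```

View pics/c_rack.png

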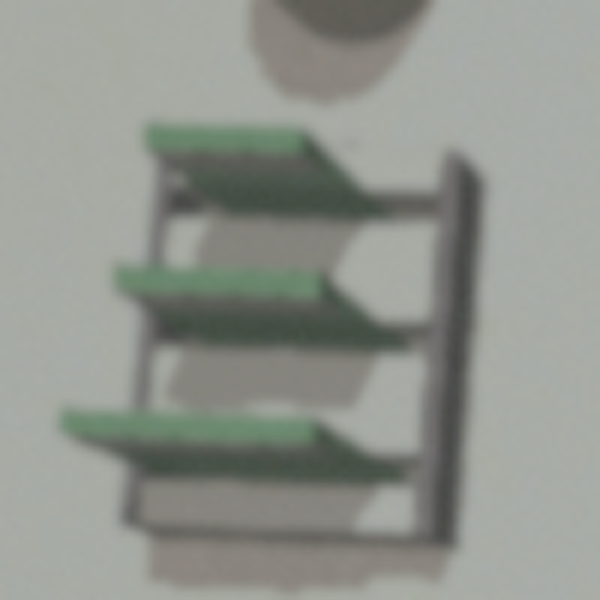

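View pics/c_feel.png

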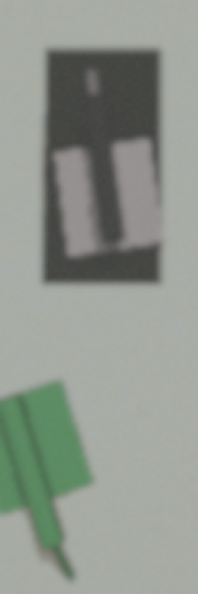

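View pics/c_stand.png

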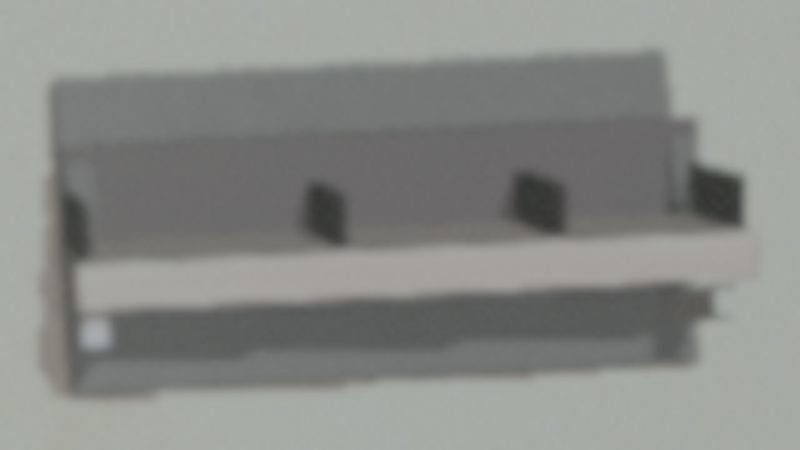

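View pics/c_s.png

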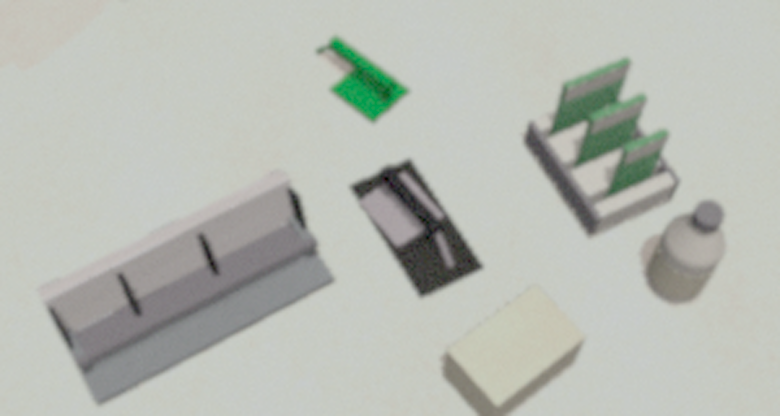

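```bash
python3 - <<'E'
from h import *
from station import r
d=r.get_image("top"); t=d["img"]
c=lambda pts,x0,y0,s:np.array([[x0+(x+.5)/s-.5,y0+(y+.5)/s-.5] for x,y in pts])
np.set_printoptions(precision=4,suppress=True)
print("plates top z=.116");
for n,p in dict(narrow=[(146,127),(300,130),(312,153)],med=[(115,268),(318,272),(326,297)],wide=[(62,410),(315,420),(322,442)]).items():
    w=onz(d,c(p,110,140,6),.116); print(n,w,np.linalg.norm(w[1]-w[0]))
print("rack top z .04",onz(d,c([(163,145),(452,152),(430,540),(128,523)],110,140,6),.04))
b=c([(50,83),(663,54)],300,190,5); w=onz(d,b,.01);print("base far",w,np.linalg.norm(w[1]-w[0]))
b=c([(68,395),(695,362)],300,190,5); w=onz(d,b,.0);print("base near z0",w,np.linalg.norm(w[1]-w[0]))
for z in (.06,.065,.07,.075):
  w=onz(d,c([(72,262),(755,231),(760,277),(80,310)],300,190,5),z);print("rail top",z,w,np.linalg.norm(w[1]-w[0]))
b=c([(46,50),(160,50),(160,282),(44,282)],230,165,3.3); w=onz(d,b,.003);print("pad",w,w.mean(0))
b=c([(53,150),(82,145),(113,140),(149,138),(158,243),(70,257)],230,165,3.3); print("foot top z .009",onz(d,b,.009))
b=c([(93,82)],230,165,3.3); print("tip?",onz(d,b,.006))
E
```

```text
plates top z=.116
narrow [[0.6139 0.2756 0.116 ]
 [0.6134 0.2279 0.116 ]
 [0.6062 0.2236 0.116 ]] 0.04776838927433855
med [[0.5693 0.2814 0.116 ]
 [0.5688 0.2192 0.116 ]
 [0.561  0.2162 0.116 ]] 0.06224420508596179
wide [[0.5253 0.2939 0.116 ]
 [0.5233 0.217  0.116 ]
 [0.5166 0.2144 0.116 ]] 0.0769101377063196
rack top z .04 [[0.6311 0.2991 0.04  ]
 [0.6297 0.2002 0.04  ]
 [0.4974 0.1998 0.04  ]
 [0.5015 0.3004 0.04  ]]
base far [[ 0.5534 -0.0551  0.01  ]
 [ 0.5692 -0.3114  0.01  ]] 0.2567602376636338
base near z0 [[ 0.4262 -0.0632  0.    ]
 [ 0.4421 -0.3217  0.    ]] 0.2589121126167317
rail top 0.06 [[ 0.4744 -0.0601  0.06  ]
 [ 0.4893 -0.3242  0.06  ]
 [ 0.4715 -0.3251  0.06  ]
 [ 0.4561 -0.0631  0.06  ]] 0.2645564467401247
rail top 0.065 [[ 0.4739 -0.0596  0.065 ]
 [ 0.4887 -0.322   0.065 ]
 [ 0.471  -0.3229  0.065 ]
 [ 0.4558 -0.0627  0.065 ]] 0.26280313440143466
rail top 0.07 [[ 0.4734 -0.0592  0.07  ]
 [ 0.4881 -0.3199  0.07  ]
 [ 0.4706 -0.3207  0.07  ]
 [ 0.4554 -0.0622  0.07  ]] 0.2610498220627447
rail top 0.075 [[ 0.4729 -0.0588  0.075 ]
 [ 0.4875 -0.3177  0.075 ]
 [ 0.4701 -0.3186  0.075 ]
 [ 0.455  -0.0618  0.075 ]] 0.2592965097240547
pad [[0.6096 0.0837 0.003 ]
 [0.6106 0.0108 0.003 ]
 [0.4626 0.0086 0.003 ]
 [0.4617 0.0804 0.003 ]] [0.5361 0.0459 0.003 ]
foot top z .009 [[0.5437 0.0767 0.009 ]
 [0.5471 0.0586 0.009 ]
 [0.5505 0.0393 0.009 ]
 [0.5521 0.0168 0.009 ]
 [0.4862 0.0102 0.009 ]
 [0.4768 0.0643 0.009 ]]
tip? [[0.5883 0.0529 0.006 ]]
```

```bash
python3 - <<'E'
from h import *
s=cv2.imread("pics/scene0.png")
crop(s,145,180,275,275,6,"pics/c_s1.png")
crop(s,335,135,410,210,8,"pics/c_s2.png")
E
```

```text
(no output)
```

View pics/c_s1.png

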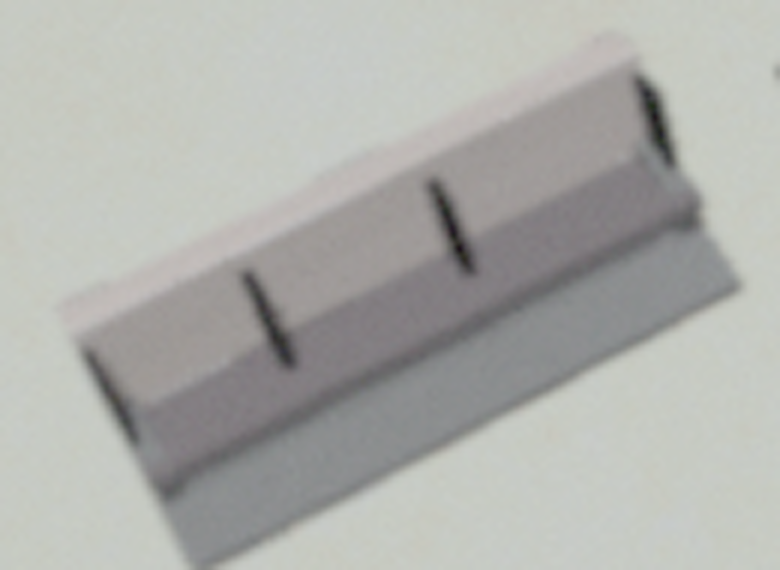

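View pics/c_s2.png

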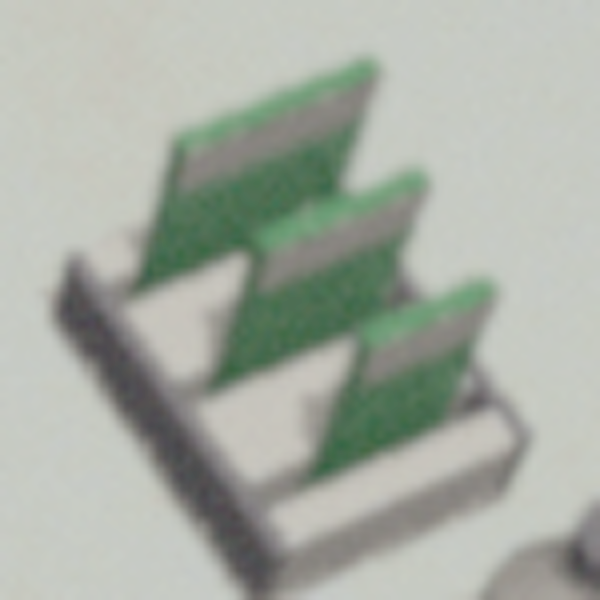

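```bash
python3 - <<'E'
from h import *
from station import r
np.set_printoptions(precision=4,suppress=True)
d=r.get_image("top"); e=r.get_image("scene")
C=lambda p,x0,y0,s:np.array([x0+(p[0]+.5)/s-.5,y0+(p[1]+.5)/s-.5])
def tri(a,b):
    o1,v1=pix2ray(d,a);o2,v2=pix2ray(e,b);v1=v1[0]/np.linalg.norm(v1);v2=v2[0]/np.linalg.norm(v2)
    k=np.linalg.lstsq(np.c_[v1,-v2],o2-o1,rcond=None)[0]
    p,q=o1+k[0]*v1,o2+k[1]*v2; return (p+q)/2,np.linalg.norm(p-q)
T=lambda p:C(p,300,190,5); S=lambda p:C(p,145,180,6)
for n,a,b in [("railfarL",(72,262),(638,60)),("railfarR",(755,231),(80,338)),("railnearL",(80,310),(605,30)),("railnearR",(760,277),(58,305)),
  ("basefarL",(50,83),(742,285)),("basefarR",(663,54),(195,568)),("rib1top@rail",(346,238),(433,180)),("rib2top",(563,227),(248,272)),("floor front L",(60,150),(697,205)),("floorfrontR",(693,118),(160,480))]:
    print(n,*tri(T(a),S(b)))
T=lambda p:C(p,110,140,6); S=lambda p:C(p,335,135,8)
for n,a,b in [("wideFR",(315,420),(185,140)),("wideFL",(62,410),(375,65)),("medFR",(318,272),(258,245)),("medFL",(115,268),(425,178)),("narFR",(300,130),(362,340)),("narFL",(146,127),(493,285))]:
    print(n,*tri(T(a),S(b)))
E
```

```text
railfarL [ 0.4728 -0.0593  0.0738] 0.0008440146111574333
railfarR [ 0.4883 -0.315   0.0763] 0.004539708958983323
railnearL [ 0.4541 -0.0638  0.0747] 0.004296732361772187
railnearR [ 0.4705 -0.3171  0.0757] 0.0024913623136201724
basefarL [ 0.5547 -0.0546  0.0053] 0.0018616639795350168
basefarR [ 0.5698 -0.3106  0.0093] 0.002177373209808396
rib1top@rail [ 0.4843 -0.1608  0.0718] 0.0038359099584088278
rib2top [ 0.4893 -0.2438  0.0718] 0.0032200178450400743
floor front L [ 0.5226 -0.0581  0.0275] 0.0004576434798605751
floorfrontR [ 0.5389 -0.31    0.0348] 0.005387613342562118
wideFR [0.5231 0.2173 0.1211] 0.0038266209890967036
wideFL [0.5248 0.2929 0.1196] 0.0009889670837393632
medFR [0.5678 0.2179 0.1198] 0.00028791703431881927
medFL [0.5691 0.2814 0.1177] 0.001340122773683161
narFR [0.6124 0.2267 0.1192] 0.00023312810225957825
narFL [0.6136 0.2756 0.1182] 0.0016343955305651032
```

```bash
cat >> h.py <<'E'
np.set_printoptions(precision=4,suppress=True)
def RotT(o): q=np.array(o["ee_rot"]); return R.from_quat([q[1],q[2],q[3],q[0]])
O=np.array([.4945,-.187,.022]);YW=.0614;LE=np.radians(15)
BED=R.from_euler('z',YW)*R.from_euler('y',-LE)   # cols X,Y,Z
RACKYAW=-.015
RACK=R.from_euler('z',RACKYAW)
def grip(frame,jaw):  # tool rot: x=-Z of frame, z=+jaw axis ('x' or 'y')
    M=frame.as_matrix(); x=-M[:,2]; z={'x':M[:,0],'-x':-M[:,0],'y':M[:,1],'-y':-M[:,1]}[jaw]
    return R.from_matrix(np.c_[x,np.cross(z,x),z])
def bed(p): return O+BED.apply(p)
def delta(pos,rot,o=None):
    from station import r
    o=o or r.observe(); c=RotT(o)
    dp=c.inv().apply(np.array(pos)-o["ee_pos"])/.05; dr=(c.inv()*rot).as_rotvec()/.08
    print("t",round(o["time_s"],2),"pos",o["ee_pos"],"F",o["ft_force"],"gap",round(o["finger_gap"],4))
    print(" tool offset u",dp," rot u",dr," rows>=",np.abs(np.r_[dp,dr]).max(),np.linalg.norm(dp)/1.25, np.linalg.norm(dr)*.08/.186)
    return dp,dr
E
python3 - <<'E'
from h import *
from station import r
o=r.observe(); print(RotT(o).as_matrix())
for j in('x','-x'):
  print(j); delta([.5205,.2545,.20],grip(RACK,j))
E
```

```text
[[-0.0003  0.9563  0.2925]
 [ 0.0007  0.2925 -0.9563]
 [-1.     -0.0001 -0.0008]]
x
t 0.25 pos [ 0.19   -0.6213  0.2309] F [1.0286 0.8002 0.0775] gap 0.0853
 tool offset u [  0.629   11.4446 -14.8161]  rot u [-15.737   -0.0093  -0.0055]  rows>= 15.736969701223407 14.98570811189928 6.7685907145023325
-x
t 0.25 pos [ 0.19   -0.6213  0.2309] F [1.0286 0.8002 0.0775] gap 0.0853
 tool offset u [  0.629   11.4446 -14.8161]  rot u [23.5329 -0.0059  0.0102]  rows>= 23.53293610832029 14.98570811189928 10.121694215559511
```

```bash
cat >> h.py <<'E'
def plan(pos,rot,n,start=None,dec=2,quiet=False):
    """n equal rows from start (pos,rot) or measured to target"""
    from station import r
    o=r.observe()
    p0,c=(np.array(o["ee_pos"]),RotT(o)) if start is None else start
    dw=(np.array(pos)-p0)/n; rv=(c.inv()*rot).as_rotvec()/n
    if not quiet: print("t",round(o["time_s"],2),"pos",o["ee_pos"],"F",o["ft_force"],"gap",round(o["finger_gap"],4),"q",o["joint_pos"])
    rr=np.round(rv/.08,dec); cr,p=c,p0.copy(); offs=[]
    for i in range(n):
        u=np.round(cr.inv().apply(np.array(pos)*0+p0+dw*(i+1)-p)/.05,dec); offs.append(u.tolist())
        p=p+cr.apply(u*.05); cr=cr*R.from_rotvec(rr*.08)
    print("rot",rr.tolist(),"x",n); print("off",[[float(f"{v:g}") for v in u] for u in offs])
    return p,cr
E
python3 - <<'E'
from h import *
g=grip(RACK,'x')
a=R.from_euler('z',.5)  
from station import r
o=r.observe(); c=RotT(o)
mid=c*R.from_rotvec([-8*.08,0,0])
s=plan([.45,-.40,.26],mid,8)
plan([.5205,.05,.26],g,8,start=s)
E
```

```text
t 0.25 pos [ 0.19   -0.6213  0.2309] F [1.0286 0.8002 0.0775] gap 0.0853 q [ 1.2078  0.5367 -0.0044  1.5383  0.0026  1.0673 -0.0712]
rot [-1.0, -0.0, 0.0] x 8
off [[-0.07, 0.78, -0.34], [-0.08, 0.81, -0.27], [-0.07, 0.83, -0.21], [-0.07, 0.84, -0.15], [-0.07, 0.85, -0.07], [-0.08, 0.85, -0.01], [-0.07, 0.86, 0.06], [-0.07, 0.84, 0.13]]
t 0.25 pos [ 0.19   -0.6213  0.2309] F [1.0286 0.8002 0.0775] gap 0.0853 q [ 1.2078  0.5367 -0.0044  1.5383  0.0026  1.0673 -0.0712]
rot [-0.97, -0.0, -0.0] x 8
off [[0.0, 1.01, -0.52], [0.0, 1.05, -0.45], [0.0, 1.08, -0.36], [0.0, 1.1, -0.28], [0.0, 1.13, -0.19], [0.0, 1.13, -0.1], [0.01, 1.14, -0.02], [-0.0, 1.13, 0.08]]
```

Call:
arm_command(rotation=[[-1,0,0],[-1,0,0],[-1,0,0],[-1,0,0],[-1,0,0],[-1,0,0],[-1,0,0],[-1,0,0]], offset=[[-0.07,0.78,-0.34],[-0.07,0.81,-0.27],[-0.07,0.83,-0.21],[-0.07,0.84,-0.15],[-0.07,0.85,-0.07],[-0.08,0.85,-0.01],[-0.07,0.86,0.06],[-0.07,0.84,0.13]], jaw=[40,40,40,40,40,40,40,40])

```text
time_s: 1.25
ee_pos: [0.451, -0.3992, 0.2599]
ee_rot: [0.672, 0.22, 0.672, -0.22]
ft_force: [0.2, -0.7, 0.4]
finger_gap: 0.034
```

```bash
python3 - <<'E'
from h import *
g=grip(RACK,'x')
s=plan([.5205,.2545,.20],g,16)
E
```

```text
t 1.25 pos [ 0.451  -0.3992  0.2599] F [ 0.2068 -0.6815  0.3564] gap 0.034 q [ 0.8217  0.4383 -0.233   1.6303  0.1111  1.0861 -0.0733]
rot [-0.48, -0.0, 0.0] x 16
off [[0.07, 0.71, -0.41], [0.08, 0.73, -0.39], [0.07, 0.74, -0.35], [0.08, 0.75, -0.33], [0.07, 0.77, -0.3], [0.08, 0.77, -0.27], [0.07, 0.79, -0.24], [0.08, 0.79, -0.21], [0.07, 0.81, -0.17], [0.08, 0.81, -0.15], [0.07, 0.81, -0.12], [0.08, 0.82, -0.08], [0.07, 0.82, -0.05], [0.08, 0.82, -0.03], [0.07, 0.82, 0.01], [0.08, 0.82, 0.04]]
```

Call:
arm_command(rotation=[[-0.48,0,0],[-0.48,0,0],[-0.48,0,0],[-0.48,0,0],[-0.48,0,0],[-0.48,0,0],[-0.48,0,0],[-0.48,0,0]], offset=[[0.07,0.71,-0.41],[0.08,0.73,-0.39],[0.07,0.74,-0.35],[0.08,0.75,-0.33],[0.07,0.77,-0.3],[0.08,0.77,-0.27],[0.07,0.79,-0.24],[0.08,0.79,-0.21]], jaw=[40,40,40,40,40,40,40,40])

```text
time_s: 2.25
ee_pos: [0.4855, -0.0724, 0.2298]
ee_rot: [0.698, 0.115, 0.698, -0.115]
ft_force: [0.8, -0.1, -0.4]
finger_gap: 0.0342
```

Call:
arm_command(rotation=[[-0.48,0,0],[-0.48,0,0],[-0.48,0,0],[-0.48,0,0],[-0.48,0,0],[-0.48,0,0],[-0.48,0,0],[-0.48,0,0]], offset=[[0.07,0.81,-0.17],[0.08,0.81,-0.15],[0.07,0.81,-0.12],[0.08,0.82,-0.08],[0.07,0.82,-0.05],[0.08,0.82,-0.03],[0.07,0.82,0.01],[0.08,0.82,0.04]], jaw=[40,40,40,40,40,40,40,40])

```text
time_s: 3.25
ee_pos: [0.5212, 0.2545, 0.1996]
ee_rot: [0.707, 0.007, 0.707, -0.007]
ft_force: [-0.7, 0.2, -0.7]
finger_gap: 0.034
```

```bash
python3 - <<'E'
from h import *
from station import r
g=grip(RACK,'x')
s=plan([.5205,.2545,.086],g,8)
for n in("top","scene"):
    d=r.get_image(n); print(n,proj(d,[[.5205,.2545,.116],[.5205,.2545,.20]])); cv2.imwrite(f"pics/{n}1.png",d["img"])
    x,y=(110,110) if n=="top" else (320,90)
    crop(d["img"],x,y,x+140,y+130,4.5,f"pics/c1{n}.png")
E
```

```text
t 3.25 pos [0.5212 0.2545 0.1996] F [-0.6795  0.2196 -0.6953] gap 0.034 q [-0.1138  0.5171 -0.5643  1.7329  0.3231  0.9854 -0.8185]
rot [-0.01, 0.0, 0.0] x 8
off [[0.28, 0.0, -0.0], [0.29, 0.0, -0.0], [0.28, 0.0, -0.01], [0.29, 0.0, 0.0], [0.28, 0.0, 0.0], [0.28, 0.0, -0.0], [0.29, 0.0, -0.0], [0.28, 0.0, -0.0]]
top [[141.2879 210.8179]
 [123.0513 201.4415]]
scene [[368.0008 147.6619]
 [374.511  125.9235]]
```

View pics/c1top.png

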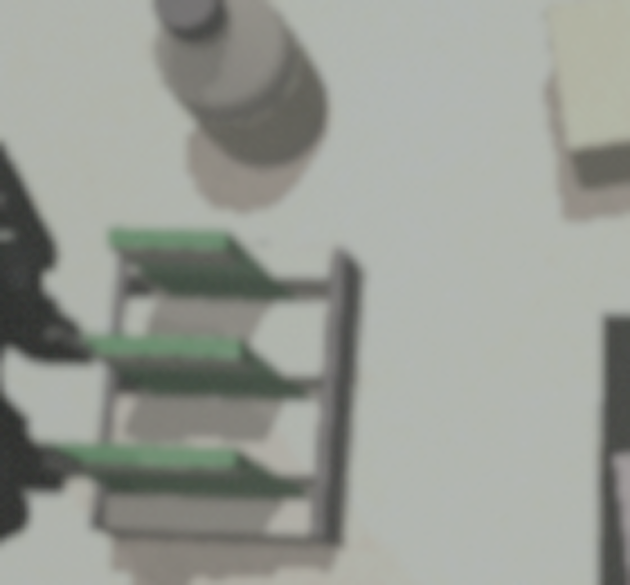

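View pics/c1scene.png

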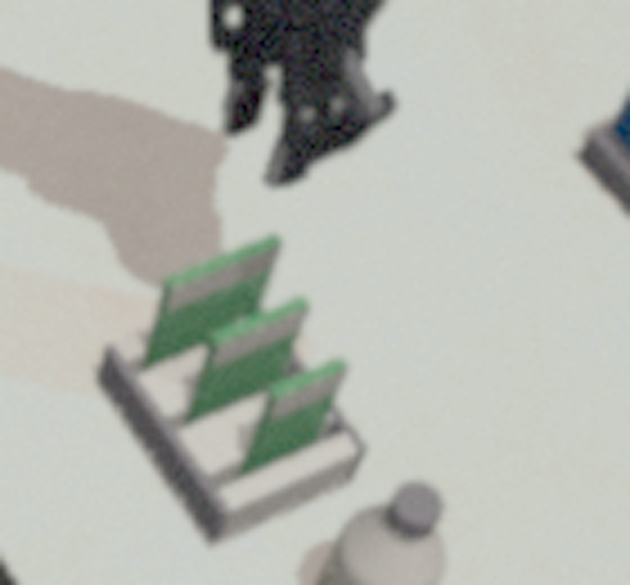

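Call:
arm_command(rotation=[[0,0,0],[0,0,0],[0,0,0],[0,0,0],[0,0,0],[0,0,0],[0,0,0],[0,0,0]], offset=[[0.4,0,-0.01],[0.5,0,0],[0.5,0,0],[0.4,0,0],[0.26,0,0],[0.22,0,0],[0,0,0],[0,0,0]], jaw=[40,40,40,40,40,40,40,0])

```text
time_s: 4.35
ee_pos: [0.5209, 0.2537, 0.0863]
ee_rot: [0.707, 0.007, 0.707, -0.007]
ft_force: [-0.5, 0.1, 0.3]
finger_gap: 0.0172
```

Call:
arm_command(rotation=[[0,0,0],[0,0,0],[0,0,0],[0,0,0]], offset=[[0,0,0],[0,0,0],[0,0,0],[0,0,0]], jaw=[0,0,0,0])

```text
time_s: 4.85
ee_pos: [0.5212, 0.2537, 0.0865]
ee_rot: [0.708, 0.007, 0.707, -0.007]
ft_force: [-0.0, -0.2, 5.3]
finger_gap: 0.0072
```

```bash
python3 - <<'E'
from h import *
g=grip(BED,'x')
P0=np.array([.5212,.2537,.0865]); R0=grip(RACK,'x')
s=(P0+[0,0,.13],R0)
print(bed([.012,.077,.1455]))
s=plan(bed([.012,.077,.1455])+[0,0,.02],g,12,start=s)
plan(bed([.012,.077,.1455]),g,1,start=s)
E
```

```text
[ 0.4638 -0.1117  0.1656]
t 4.85 pos [0.5212 0.2537 0.0865] F [-0.0209 -0.1876  5.3483] gap 0.0072 q [-0.1682  0.665  -0.4926  1.8054  0.4295  0.7774 -0.9025]
rot [-0.08, -0.27, 0.01] x 12
off [[0.05, -0.61, -0.09], [0.05, -0.61, -0.09], [0.05, -0.61, -0.09], [0.04, -0.61, -0.11], [0.04, -0.61, -0.1], [0.04, -0.6, -0.11], [0.04, -0.61, -0.12], [0.03, -0.61, -0.12], [0.03, -0.6, -0.12], [0.02, -0.61, -0.13], [0.03, -0.6, -0.14], [0.01, -0.6, -0.13]]
t 4.85 pos [0.5212 0.2537 0.0865] F [-0.0209 -0.1876  5.3483] gap 0.0072 q [-0.1682  0.665  -0.4926  1.8054  0.4295  0.7774 -0.9025]
rot [0.01, -0.03, 0.0] x 1
off [[0.39, -0.0, -0.11]]
```

Call:
arm_command(rotation=[[0,0,0],[0,0,0],[0,0,0],[0,0,0],[0,0,0],[0,0,0],[0,0,0],[0,0,0]], offset=[[-0.15,0,0],[-0.3,0,0],[-0.35,0,0],[-0.4,0,0],[-0.4,0,0],[-0.4,0,0],[-0.4,0,0],[-0.2,0,0]], jaw=[0,0,0,0,0,0,0,0])

```text
time_s: 5.85
ee_pos: [0.5209, 0.2537, 0.2175]
ee_rot: [0.708, 0.007, 0.707, -0.007]
ft_force: [-0.6, -0.4, -1.6]
finger_gap: 0.0071
```

Call:
arm_command(rotation=[[-0.08,-0.27,0],[-0.08,-0.27,0],[-0.08,-0.27,0],[-0.08,-0.27,0],[-0.08,-0.27,0],[-0.08,-0.27,0]], offset=[[0.05,-0.61,-0.09],[0.05,-0.61,-0.09],[0.05,-0.61,-0.09],[0.04,-0.61,-0.11],[0.04,-0.61,-0.1],[0.04,-0.6,-0.11]], jaw=[0,0,0,0,0,0])

```text
time_s: 6.6
ee_pos: [0.4907, 0.0699, 0.2008]
ee_rot: [0.751, -0.007, 0.66, 0.006]
ft_force: [0.7, 0.5, -1.1]
finger_gap: 0.0069
```

Call:
arm_command(rotation=[[-0.08,-0.27,0.02],[-0.08,-0.27,0.02],[-0.08,-0.27,0.02],[-0.08,-0.27,0.02],[-0.08,-0.27,0.02],[-0.08,-0.27,0.02]], offset=[[0.04,-0.61,-0.12],[0.03,-0.61,-0.12],[0.03,-0.6,-0.12],[0.02,-0.61,-0.13],[0.03,-0.6,-0.14],[0.01,-0.6,-0.13]], jaw=[0,0,0,0,0,0])

```text
time_s: 7.35
ee_pos: [0.461, -0.1126, 0.1861]
ee_rot: [0.792, -0.018, 0.61, 0.023]
ft_force: [0.4, -0.1, -1.4]
finger_gap: 0.0071
```

```bash
python3 - <<'E'
from h import *
from station import r
g=grip(BED,'x')
s=plan(bed([.012,.077,.0905]),g,6)
d=r.get_image("scene");crop(d["img"],130,100,300,270,3.5,"pics/c2.png"); d=r.get_image("top");crop(d["img"],280,150,480,300,4,"pics/c2t.png")
E
```

```text
t 7.35 pos [ 0.461  -0.1126  0.1861] F [ 0.3585 -0.0537 -1.4355] gap 0.0071 q [ 0.6907  0.2327 -0.5566  2.2013  0.1417  0.4916  0.1041]
rot [-0.0, -0.01, 0.0] x 6
off [[0.25, 0.0, -0.01], [0.25, 0.0, -0.01], [0.25, 0.01, -0.0], [0.26, -0.0, -0.01], [0.25, 0.0, -0.01], [0.25, 0.0, -0.01]]
```

View pics/c2.png

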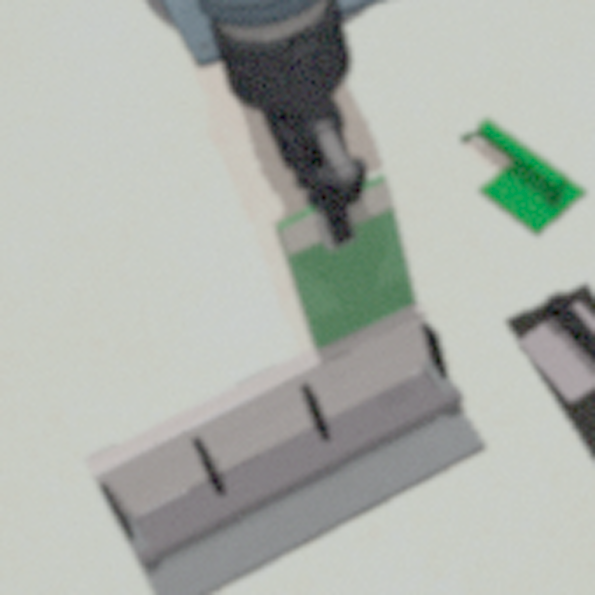

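View pics/c2t.png

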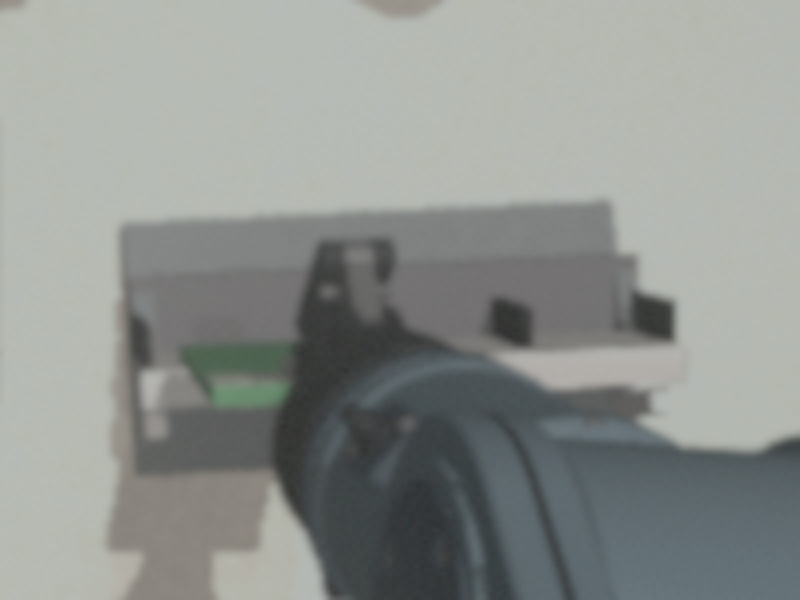

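Call:
arm_command(rotation=[[0,-0.01,0],[0,-0.01,0],[0,-0.01,0],[0,-0.01,0],[0,0,0],[0,0,0]], offset=[[0.25,0,-0.01],[0.25,0,-0.01],[0.25,0,-0.01],[0.25,0,0],[0.26,0,0],[0.25,0,0]], jaw=[0,0,0,0,0,0])

```text
time_s: 8.2
ee_pos: [0.4799, -0.1106, 0.1119]
ee_rot: [0.793, -0.018, 0.608, 0.023]
ft_force: [0.1, 0.2, -2.0]
finger_gap: 0.007
```

Call:
arm_command(rotation=[[0,0,0],[0,0,0],[0,0,0]], offset=[[0.06,0,0],[0.05,0,0],[0,0,0]], jaw=[0,0,0])

```text
time_s: 8.57
ee_pos: [0.4811, -0.1107, 0.1076]
ee_rot: [0.793, -0.018, 0.608, 0.023]
ft_force: [-1.4, 0.7, -2.1]
finger_gap: 0.007
```

```bash
cat >> h.py <<'E'
def st():
    from station import r
    o=r.observe(); print("t",round(o["time_s"],2),"bed mm",BED.inv().apply(o["ee_pos"]-O)*1e3,"Fbed",BED.inv().apply(o["ft_force"]),"Tq",o["wrist_torque"],"gap",round(o["finger_gap"],4)); print("tool rot err(bed x)",(grip(BED,'x').inv()*RotT(o)).as_rotvec())
    return o
E
python3 -c "
from h import *
st()"
```

```text
t 8.57 bed mm [13.7721 76.9965 84.9433] Fbed [-1.8811  0.8115 -1.6668] Tq [-0.069   0.3649  0.0181] gap 0.007
tool rot err(bed x) [ 0.0029 -0.0008 -0.0014]
```

Call:
arm_command(rotation=[[0,0,0],[0,0,0],[0,0,0]], offset=[[0.03,0,0],[0.03,0,0],[0,0,0]], jaw=[0,0,0])

```text
time_s: 8.95
ee_pos: [0.482, -0.1109, 0.1053]
ee_rot: [0.793, -0.018, 0.608, 0.023]
ft_force: [-4.5, -0.2, 9.0]
finger_gap: 0.0071
```

Call:
arm_command(rotation=[[0,0,0],[0,0,0],[0,0,0]], offset=[[0.02,0,0],[0.02,0,0],[0,0,0]], jaw=[0,0,0])

```text
time_s: 9.32
ee_pos: [0.4826, -0.111, 0.1053]
ee_rot: [0.794, -0.019, 0.608, 0.022]
ft_force: [-18.8, 1.9, 46.4]
finger_gap: 0.0067
```

Call:
arm_command(rotation=[[0,0,0],[0,0,0]], offset=[[-0.04,0,0],[0,0,0]], jaw=[0,0])

```text
time_s: 9.57
ee_pos: [0.4822, -0.111, 0.1053]
ee_rot: [0.794, -0.018, 0.608, 0.023]
ft_force: [-6.1, 0.3, 14.3]
finger_gap: 0.007
```

```bash
python3 -c "
from h import *
st()"
```

```text
t 9.57 bed mm [14.2097 76.6354 82.4739] Fbed [-2.14    0.661  15.3587] Tq [0.1566 0.9513 0.0876] gap 0.007
tool rot err(bed x) [ 0.003  -0.0017 -0.0022]
```

Call:
arm_command(rotation=[[0,0,0],[0,0,0],[0,0,0],[0,0,0],[0,0,0]], offset=[[-0.02,0,0],[0,0,-0.04],[0,0,-0.04],[0,0,-0.04],[0,0,0]], jaw=[0,0,0,0,0])

```text
time_s: 10.2
ee_pos: [0.4754, -0.1109, 0.1038]
ee_rot: [0.793, -0.018, 0.608, 0.023]
ft_force: [0.4, 0.4, -2.0]
finger_gap: 0.0068
```

```bash
python3 -c "
from h import *
st()"
```

```text
t 10.2 bed mm [ 7.2633 77.0892 82.7107] Fbed [-0.1119  0.3903 -2.0358] Tq [0.0042 0.3946 0.0124] gap 0.0068
tool rot err(bed x) [ 0.003  -0.     -0.0012]
```

Call:
arm_command(rotation=[[0,0,0],[0,0,0],[0,0,0],[0,0,0]], offset=[[0,0,-0.02],[0,0,-0.02],[0,0,-0.01],[0,0,0]], jaw=[0,0,0,0])

```text
time_s: 10.7
ee_pos: [0.4733, -0.1111, 0.1033]
ee_rot: [0.793, -0.018, 0.608, 0.023]
ft_force: [0.1, 0.3, -2.3]
finger_gap: 0.0073
```

```bash
python3 -c "
from h import *
st()"
```

```text
t 10.7 bed mm [ 5.1245 77.0536 82.836 ] Fbed [-0.4806  0.3151 -2.2596] Tq [-0.0056  0.3829  0.0183] gap 0.0073
tool rot err(bed x) [ 0.0029 -0.0005 -0.0013]
```

Call:
arm_command(rotation=[[0,0,0],[0,0,0],[0,0,0]], offset=[[0,0,-0.02],[0,0,-0.02],[0,0,0]], jaw=[0,0,0])

```text
time_s: 11.08
ee_pos: [0.4723, -0.1112, 0.1032]
ee_rot: [0.794, -0.018, 0.608, 0.023]
ft_force: [2.8, 0.9, -2.3]
finger_gap: 0.007
```

```bash
python3 -c "
from h import *
st()"
```

```text
t 11.07 bed mm [ 4.1558 77.0595 82.9737] Fbed [ 2.1442  0.7654 -2.9243] Tq [-0.0009 -0.2848  0.0887] gap 0.007
tool rot err(bed x) [ 0.0026 -0.0024 -0.0014]
```

Call:
arm_command(rotation=[[0,0,0],[0,0,0],[0,0,0],[0,0,0],[0,0,0]], offset=[[0.01,0.03,0],[0,0.03,0],[0,0.03,0],[0,0.02,0],[0,0,0]], jaw=[0,0,0,0,0])

```text
time_s: 11.7
ee_pos: [0.4722, -0.1076, 0.103]
ee_rot: [0.794, -0.018, 0.608, 0.022]
ft_force: [1.1, -8.2, 2.4]
finger_gap: 0.0071
```

Call:
arm_command(rotation=[[0,0,0],[0,0,0],[0,0,0]], offset=[[0,0.02,0],[0,0.02,0],[0,0,0]], jaw=[0,0,0])

```text
time_s: 12.08
ee_pos: [0.4721, -0.1073, 0.1032]
ee_rot: [0.794, -0.018, 0.608, 0.02]
ft_force: [2.9, -12.7, 3.3]
finger_gap: 0.0067
```

```bash
python3 -c "
from h import *
st()"
```

```text
t 12.07 bed mm [ 4.1699 80.9571 82.9692] Fbed [  2.913  -12.8722   2.6574] Tq [-2.8833 -0.5307 -0.5918] gap 0.0067
tool rot err(bed x) [ 0.006  -0.0024 -0.0057]
```

```bash
python3 - <<'E'
from h import *
from station import r
d=r.get_image("scene");crop(d["img"],200,130,290,230,6,"pics/c3.png"); d=r.get_image("top");crop(d["img"],290,180,390,280,6,"pics/c3t.png")
E
```

View pics/c3.png

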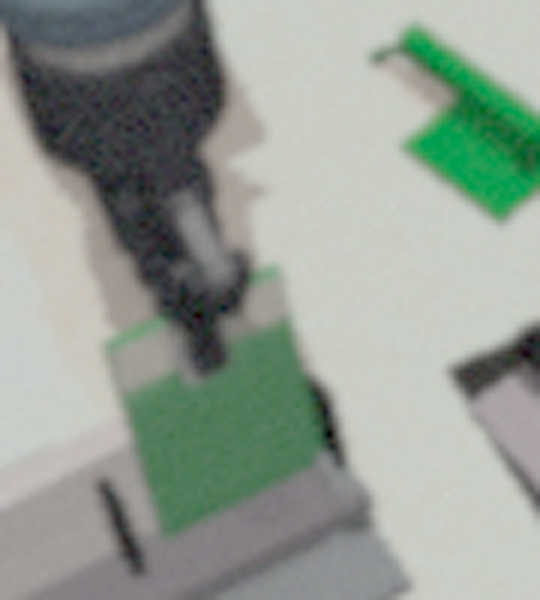

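View pics/c3t.png

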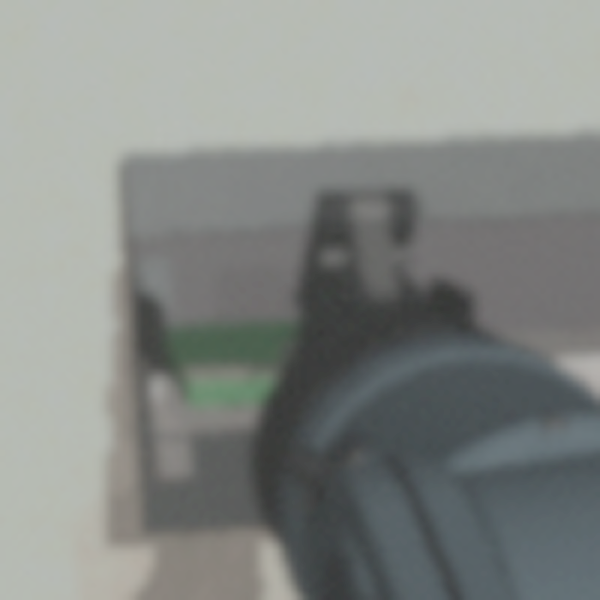

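Call:
arm_command(rotation=[[0,0,0],[0,0,0],[0,0,0],[0,0,0],[0,0,0],[0,0,0]], offset=[[0.01,-0.04,0],[0,0,0],[0,0,0],[0,0,0],[0,0,0],[0,0,0]], jaw=[0,0,30,30,30,30])

```text
time_s: 12.92
ee_pos: [0.471, -0.1054, 0.1016]
ee_rot: [0.793, -0.018, 0.609, 0.023]
ft_force: [0.8, -0.0, -0.1]
finger_gap: 0.0259
```

```bash
python3 - <<'E'
from h import *
st()
from station import r
d=r.get_image("scene");crop(d["img"],200,130,290,230,6,"pics/c4.png"); d=r.get_image("top");crop(d["img"],290,180,390,280,6,"pics/c4t.png")
E
```

```text
t 12.93 bed mm [ 2.7928 82.9352 81.6582] Fbed [ 0.7268 -0.0762 -0.308 ] Tq [-0.025   0.2913 -0.0112] gap 0.0259
tool rot err(bed x) [ 0.0026  0.0002 -0.0008]
```

View pics/c4.png

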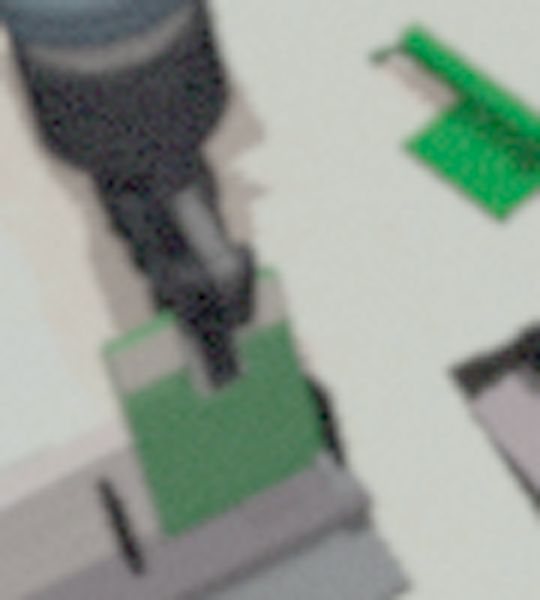

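Call:
arm_command(rotation=[[0,0,0],[0,0,0],[0,0,0],[0,0,0],[0,0,0]], offset=[[-0.2,0,0],[-0.4,0,0],[-0.4,0,0],[-0.5,0,0],[-0.5,0,0]], jaw=[30,30,30,35,40])

```text
time_s: 13.65
ee_pos: [0.4449, -0.1071, 0.1996]
ee_rot: [0.793, -0.018, 0.608, 0.023]
ft_force: [0.6, 0.3, 0.4]
finger_gap: 0.034
```

```bash
python3 - <<'E'
from h import *
from station import r
d=r.get_image("scene");crop(d["img"],200,130,290,230,6,"pics/c5.png")
s=plan([.566,.250,.19],grip(RACK,'x'),8)
E
```

```text
t 13.7 pos [ 0.4459 -0.1074  0.2021] F [1.109  0.7062 0.8051] gap 0.034 q [ 0.7523  0.1756 -0.6141  2.2233  0.095   0.5157  0.141 ]
rot [0.11, 0.41, -0.01] x 8
off [[0.12, 0.87, 0.33], [0.11, 0.88, 0.33], [0.09, 0.88, 0.32], [0.09, 0.89, 0.32], [0.07, 0.88, 0.32], [0.06, 0.89, 0.31], [0.06, 0.89, 0.3], [0.04, 0.9, 0.3]]
```

View pics/c5.png

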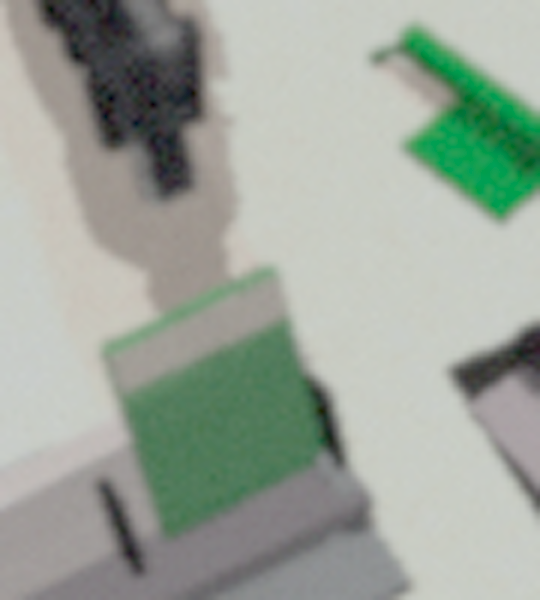

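Wide plate stands home in the crop: its right edge (~px 325,440) meets the black stop and its bottom sits at the rail/floor line. On to the medium.

Call:
arm_command(rotation=[[0.11,0.41,0],[0.11,0.41,0],[0.11,0.41,-0.02],[0.11,0.41,0],[0.11,0.41,-0.02],[0.11,0.41,0],[0.11,0.41,-0.02],[0.11,0.41,0]], offset=[[0.12,0.87,0.33],[0.11,0.88,0.33],[0.09,0.88,0.32],[0.09,0.89,0.32],[0.07,0.88,0.32],[0.06,0.89,0.31],[0.06,0.89,0.3],[0.04,0.9,0.3]], jaw=[40,40,40,40,40,40,40,40])

```text
time_s: 14.7
ee_pos: [0.5661, 0.2516, 0.1872]
ee_rot: [0.707, 0.006, 0.708, -0.003]
ft_force: [0.6, 0.1, 0.4]
finger_gap: 0.0341
```

```bash
python3 - <<'E'
from h import *
delta([.566,.250,.086],grip(RACK,'x'))
from station import r
d=r.get_image("scene");crop(d["img"],320,90,440,210,5,"pics/c6.png")
E
```

```text
t 14.7 pos [0.5661 0.2516 0.1872] F [0.6115 0.1051 0.3897] gap 0.0341
 tool offset u [ 2.0235 -0.0404  0.001 ]  rot u [ 0.0324 -0.0167 -0.0473]  rows>= 2.023515361716085 1.619135743585209 0.025695113614707797
```

View pics/c6.png

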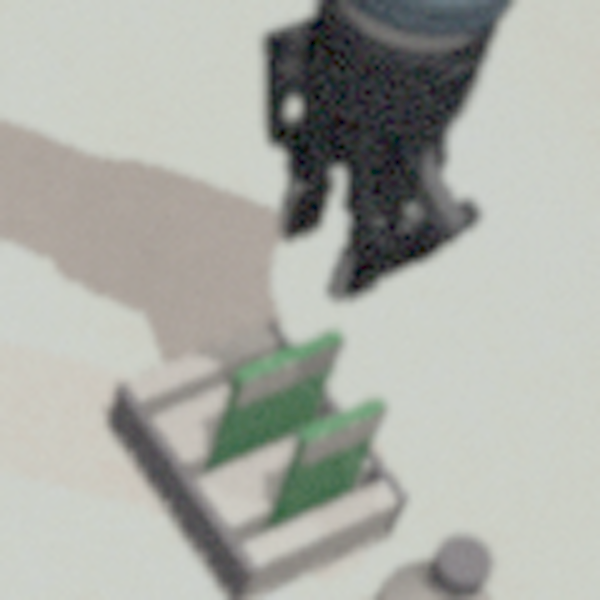

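Call:
arm_command(rotation=[[0.03,-0.02,-0.05],[0,0,0],[0,0,0],[0,0,0],[0,0,0],[0,0,0],[0,0,0],[0,0,0]], offset=[[0.4,-0.04,0],[0.5,0,0],[0.5,0,0],[0.4,0,0],[0.22,0,0],[0,0,0],[0,0,0],[0,0,0]], jaw=[40,40,40,40,40,40,0,0])

```text
time_s: 15.75
ee_pos: [0.5666, 0.2489, 0.087]
ee_rot: [0.708, 0.005, 0.706, -0.005]
ft_force: [-0.8, 1.0, 3.4]
finger_gap: 0.0075
```

Call:
arm_command(rotation=[[0,0,0],[0,0,0],[0,0,0],[0,0,0]], offset=[[0,0,0],[0,0,0],[0,0,0],[0,0,0]], jaw=[0,0,0,0])

```text
time_s: 16.25
ee_pos: [0.5666, 0.2489, 0.087]
ee_rot: [0.708, 0.005, 0.706, -0.005]
ft_force: [-0.3, -0.7, 6.5]
finger_gap: 0.0069
```

Call:
arm_command(rotation=[[0,0,0],[0,0,0],[0,0,0],[0,0,0],[0,0,0],[0,0,0],[0,0,0],[0,0,0]], offset=[[-0.15,0,0],[-0.3,0,0],[-0.35,0,0],[-0.4,0,0],[-0.4,0,0],[-0.4,0,0],[-0.4,0,0],[-0.3,0,0]], jaw=[0,0,0,0,0,0,0,0])

```text
time_s: 17.25
ee_pos: [0.5659, 0.2487, 0.2225]
ee_rot: [0.708, 0.005, 0.706, -0.005]
ft_force: [0.6, -0.2, -1.1]
finger_gap: 0.0067
```

```bash
cat >> h.py <<'E'
O=O+BED.apply([.0,-.0015,.002])
E
python3 - <<'E'
from h import *
delta(bed([.012,-.014,.146])+[0,0,.02],grip(BED,'x'))
s=plan(bed([.012,-.014,.146])+[0,0,.02],grip(BED,'x'),14)
E
```

```text
t 17.25 pos [0.5659 0.2487 0.2225] F [ 0.605  -0.1642 -1.1126] gap 0.0067
 tool offset u [ 0.6822 -9.0825 -1.8132]  rot u [-0.9421 -3.2449  0.1207]  rows>= 9.08249936243024 7.429450192327144 1.4542163568523119
t 17.25 pos [0.5659 0.2487 0.2225] F [ 0.605  -0.1642 -1.1126] gap 0.0067 q [-0.0753  0.5591 -0.5869  1.6113  0.3418  1.0734 -0.7706]
rot [-0.07, -0.23, 0.01] x 14
off [[0.05, -0.65, -0.13], [0.04, -0.65, -0.13], [0.05, -0.64, -0.14], [0.04, -0.65, -0.14], [0.03, -0.65, -0.15], [0.04, -0.64, -0.15], [0.03, -0.65, -0.16], [0.02, -0.64, -0.16], [0.03, -0.64, -0.16], [0.02, -0.64, -0.17], [0.01, -0.64, -0.17], [0.01, -0.64, -0.18], [0.01, -0.64, -0.18], [0.01, -0.64, -0.18]]
```

```bash
python3 - <<'E'
from h import *
t=bed([.012,-.014,.146]); t[2]=.240; print(t)
s=plan(t,grip(BED,'x'),14)
E
```

```text
[ 0.4688 -0.2041  0.24  ]
t 17.25 pos [0.5659 0.2487 0.2225] F [ 0.605  -0.1642 -1.1126] gap 0.0067 q [-0.0753  0.5591 -0.5869  1.6113  0.3418  1.0734 -0.7706]
rot [-0.07, -0.23, 0.01] x 14
off [[-0.03, -0.65, -0.13], [-0.02, -0.65, -0.13], [-0.04, -0.64, -0.14], [-0.03, -0.65, -0.14], [-0.04, -0.65, -0.14], [-0.04, -0.64, -0.14], [-0.04, -0.64, -0.15], [-0.05, -0.65, -0.15], [-0.05, -0.64, -0.15], [-0.05, -0.64, -0.16], [-0.06, -0.64, -0.16], [-0.06, -0.64, -0.16], [-0.06, -0.64, -0.16], [-0.07, -0.64, -0.16]]
```

Call:
arm_command(rotation=[[-0.07,-0.23,0.01],[-0.07,-0.23,0.01],[-0.07,-0.23,0.01],[-0.07,-0.23,0.01],[-0.07,-0.23,0.01],[-0.07,-0.23,0.01],[-0.07,-0.23,0.01]], offset=[[-0.03,-0.65,-0.13],[-0.02,-0.65,-0.13],[-0.04,-0.64,-0.14],[-0.03,-0.65,-0.14],[-0.04,-0.65,-0.14],[-0.04,-0.64,-0.14],[-0.04,-0.64,-0.15]], jaw=[0,0,0,0,0,0,0])

```text
time_s: 18.12
ee_pos: [0.5167, 0.0213, 0.2301]
ee_rot: [0.752, -0.007, 0.659, 0.01]
ft_force: [0.5, -0.5, -0.7]
finger_gap: 0.0072
```

Call:
arm_command(rotation=[[-0.07,-0.23,0.01],[-0.07,-0.23,0.01],[-0.07,-0.23,0.01],[-0.07,-0.23,0.01],[-0.07,-0.23,0.01],[-0.07,-0.23,0.01],[-0.07,-0.23,0.01]], offset=[[-0.05,-0.65,-0.15],[-0.05,-0.64,-0.15],[-0.05,-0.64,-0.16],[-0.06,-0.64,-0.16],[-0.06,-0.64,-0.16],[-0.06,-0.64,-0.16],[-0.07,-0.64,-0.16]], jaw=[0,0,0,0,0,0,0])

```text
time_s: 19.0
ee_pos: [0.4685, -0.2053, 0.2391]
ee_rot: [0.792, -0.02, 0.609, 0.026]
ft_force: [0.2, -0.4, -2.1]
finger_gap: 0.0068
```

```bash
python3 - <<'E'
from h import *
st()
delta(bed([.012,-.014,.146]),grip(BED,'x'))
s=plan(bed([.012,-.014,.146]),grip(BED,'x'),4)
E
```

```text
t 19.0 bed mm [ 29.9971 -15.1547 214.6999] Fbed [-0.3682 -0.3901 -2.0296] Tq [-0.024   0.2746 -0.0032] gap 0.0068
tool rot err(bed x) [-0.0035  0.0023  0.0016]
t 19.0 pos [ 0.4685 -0.2053  0.2391] F [ 0.1932 -0.379  -2.0557] gap 0.0068
 tool offset u [ 1.3749  0.0222 -0.3566]  rot u [ 0.0443 -0.0293 -0.0199]  rows>= 1.3748747845886673 1.1364399964701006 0.02440887350069136
t 19.0 pos [ 0.4685 -0.2053  0.2391] F [ 0.1932 -0.379  -2.0557] gap 0.0068 q [ 0.9137  0.2241 -0.5761  2.0504  0.0226  0.6656  0.4125]
rot [0.01, -0.01, -0.0] x 4
off [[0.34, 0.01, -0.09], [0.35, 0.0, -0.09], [0.34, 0.01, -0.09], [0.34, 0.0, -0.09]]
```

Call:
arm_command(rotation=[[0.02,-0.02,-0.02],[0.02,-0.01,0],[0,0,0],[0,0,0],[0,0,0]], offset=[[0.3,0.02,-0.12],[0.4,0,-0.12],[0.4,0,-0.12],[0.28,0,0],[0,0,0]], jaw=[0,0,0,0,0])

```text
time_s: 19.62
ee_pos: [0.4691, -0.2029, 0.1668]
ee_rot: [0.793, -0.018, 0.609, 0.025]
ft_force: [-0.2, -1.0, -1.3]
finger_gap: 0.007
```

```bash
python3 - <<'E'
from h import *
st()
from station import r
d=r.get_image("scene");crop(d["img"],160,110,290,240,4.5,"pics/c7.png"); d=r.get_image("top");crop(d["img"],290,180,450,280,5,"pics/c7t.png")
E
```

```text
t 19.62 bed mm [ 12.1025 -12.8389 144.7048] Fbed [-0.5782 -0.9527 -1.1814] Tq [-0.001   0.3038 -0.0081] gap 0.007
tool rot err(bed x) [-0.0001  0.0015  0.0012]
```

View pics/c7.png

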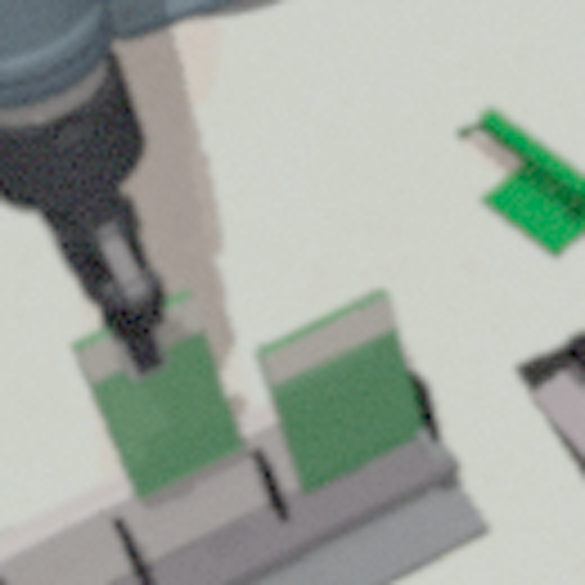

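View pics/c7t.png

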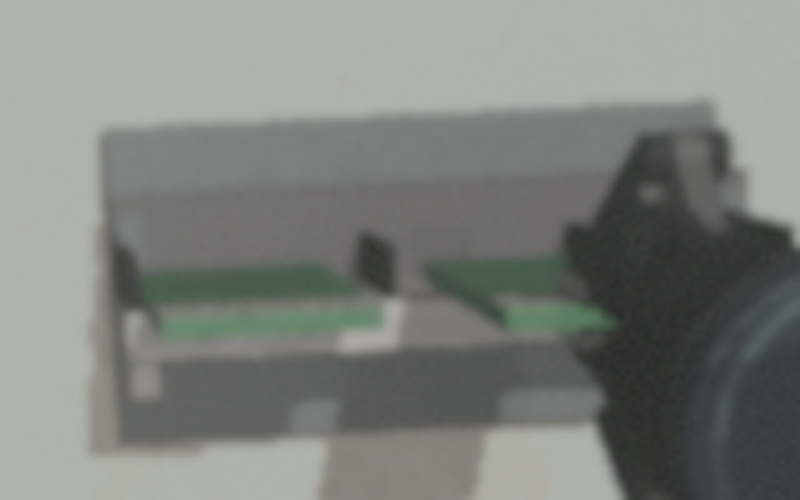

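Call:
arm_command(rotation=[[0,0,0],[0,0,0],[0,0,0],[0,0,0],[0,0,0],[0,0,0]], offset=[[0.2,-0.02,0],[0.3,0,0],[0.3,0,0],[0.25,0,0],[0.15,0,0],[0,0,0]], jaw=[0,0,0,0,0,0])

```text
time_s: 20.48
ee_pos: [0.4845, -0.2031, 0.1087]
ee_rot: [0.793, -0.018, 0.609, 0.025]
ft_force: [0.7, -0.9, -1.3]
finger_gap: 0.0068
```

```bash
python3 - <<'E'
from h import *
st()
E
```

```text
t 20.48 bed mm [ 11.8755 -13.9501  84.6096] Fbed [ 0.2731 -0.9187 -1.4178] Tq [-0.0038  0.3639 -0.0005] gap 0.0068
tool rot err(bed x) [-0.      0.0014  0.0008]
```

Call:
arm_command(rotation=[[0,0,0],[0,0,0],[0,0,0],[0,0,0]], offset=[[0.03,0,0],[0.02,0,0],[0.01,0,0],[0,0,0]], jaw=[0,0,0,0])

```text
time_s: 20.98
ee_pos: [0.4855, -0.2035, 0.1066]
ee_rot: [0.793, -0.019, 0.609, 0.024]
ft_force: [0.1, 0.5, -0.8]
finger_gap: 0.0072
```

```bash
python3 - <<'E'
from h import *
st()
E
```

```text
t 20.98 bed mm [ 12.2222 -14.396   82.3181] Fbed [-0.1352  0.4827 -0.8194] Tq [-0.0202  0.3563  0.0554] gap 0.0072
tool rot err(bed x) [ 0.0003  0.0003 -0.0001]
```

Call:
arm_command(rotation=[[0,0,0],[0,0,0],[0,0,0],[0,0,0],[0,0,0],[0,0,0]], offset=[[0,0,-0.04],[0,0,-0.04],[0,0,-0.04],[0,0,-0.03],[0,0,-0.02],[0,0,0]], jaw=[0,0,0,0,0,0])

```text
time_s: 21.72
ee_pos: [0.4778, -0.2039, 0.1045]
ee_rot: [0.793, -0.019, 0.608, 0.024]
ft_force: [1.3, 1.0, -1.6]
finger_gap: 0.007
```

```bash
python3 - <<'E'
from h import *
st()
E
```

```text
t 21.73 bed mm [  4.2613 -14.332   82.296 ] Fbed [ 0.8594  0.9398 -1.8816] Tq [ 0.0385 -0.0205  0.0213] gap 0.007
tool rot err(bed x) [ 0.0001 -0.0006 -0.0001]
```

Contact with the rail beginning (torque changed). A bit more, then sideways.

Call:
arm_command(rotation=[[0,0,0],[0,0,0],[0,0,0],[0,0,0],[0,0,0],[0,0,0],[0,0,0]], offset=[[0.01,0,-0.02],[0,0,0],[0,0.03,0],[0,0.03,0],[0,0.03,0],[0,0.02,0],[0,0,0]], jaw=[0,0,0,0,0,0,0])

```text
time_s: 22.6
ee_pos: [0.4774, -0.1995, 0.1043]
ee_rot: [0.794, -0.019, 0.608, 0.024]
ft_force: [4.2, -1.4, 0.4]
finger_gap: 0.007
```

```bash
python3 - <<'E'
from h import *
st()
E
```

```text
t 22.6 bed mm [ 4.0534 -9.9339 82.0762] Fbed [ 4.1291 -1.626  -0.6422] Tq [-0.4847 -0.8988 -0.1327] gap 0.007
tool rot err(bed x) [ 0.0006 -0.0023 -0.0017]
```

Call:
arm_command(rotation=[[0,0,0],[0,0,0],[0,0,0],[0,0,0]], offset=[[0,0.02,0],[0,0.02,0],[0,0.02,0],[0,0,0]], jaw=[0,0,0,0])

```text
time_s: 23.1
ee_pos: [0.4772, -0.1976, 0.1044]
ee_rot: [0.794, -0.019, 0.607, 0.023]
ft_force: [3.9, -5.0, -0.3]
finger_gap: 0.007
```

```bash
python3 - <<'E'
from h import *
st()
E
```

```text
t 23.1 bed mm [ 4.0524 -8.0456 82.1758] Fbed [ 3.4007 -5.2147 -1.1962] Tq [-1.2968 -0.8155 -0.3097] gap 0.007
tool rot err(bed x) [ 0.0014 -0.0026 -0.003 ]
```

Call:
arm_command(rotation=[[0,0,0],[0,0,0],[0,0,0]], offset=[[0,0.02,0],[0,0.02,0],[0,0,0]], jaw=[0,0,0])

```text
time_s: 23.48
ee_pos: [0.4772, -0.1973, 0.1046]
ee_rot: [0.794, -0.019, 0.607, 0.022]
ft_force: [4.4, -9.3, -1.9]
finger_gap: 0.0071
```

```bash
python3 - <<'E'
from h import *
st()
from station import r
d=r.get_image("scene");crop(d["img"],170,130,290,230,6,"pics/c8.png"); 
E
```

```text
t 23.48 bed mm [ 4.0896 -7.6871 82.3898] Fbed [ 3.2512 -9.5232 -2.7939] Tq [-2.3825 -0.7734 -0.5292] gap 0.0071
tool rot err(bed x) [ 0.0026 -0.003  -0.005 ]
```

View pics/c8.png

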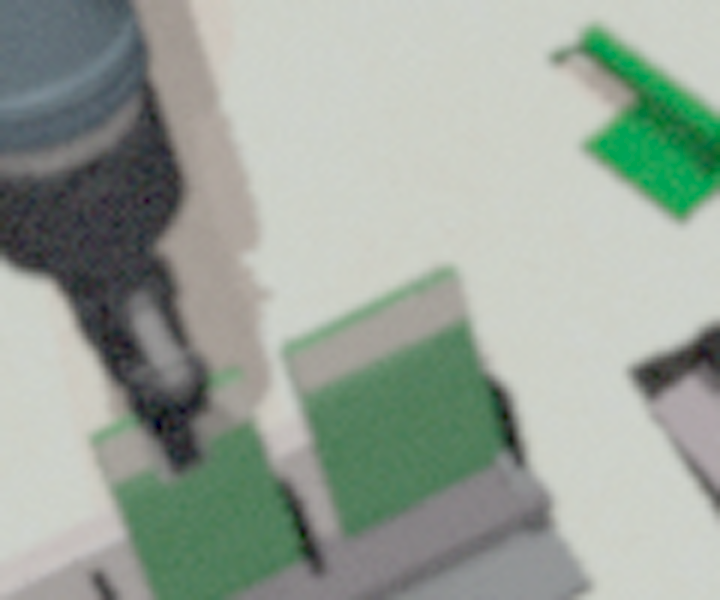

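Call:
arm_command(rotation=[[0,0,0],[0,0,0],[0,0,0],[0,0,0],[0,0,0],[0,0,0]], offset=[[0.02,-0.05,0],[0,0,0],[0,0,0],[0,0,0],[0,0,0],[0,0,0]], jaw=[0,0,30,30,30,30])

```text
time_s: 24.28
ee_pos: [0.4758, -0.1956, 0.1023]
ee_rot: [0.793, -0.018, 0.609, 0.025]
ft_force: [-0.0, 0.8, 0.7]
finger_gap: 0.0259
```

Call:
arm_command(rotation=[[0,0,0],[0,0,0],[0,0,0],[0,0,0],[0,0,0]], offset=[[-0.2,0,0],[-0.4,0,0],[-0.4,0,0],[-0.5,0,0],[-0.5,0,0]], jaw=[30,30,30,35,40])

```text
time_s: 24.9
ee_pos: [0.4499, -0.1974, 0.2004]
ee_rot: [0.793, -0.019, 0.609, 0.024]
ft_force: [-0.4, -0.0, 0.2]
finger_gap: 0.0343
```

```bash
python3 - <<'E'
from h import *
from station import r
d=r.get_image("scene");crop(d["img"],170,130,290,230,6,"pics/c9.png"); 
s=plan([.6105,.2505,.20],grip(RACK,'x'),12)
E
```

```text
t 24.95 pos [ 0.4508 -0.1982  0.203 ] F [ 0.0334 -0.7647  2.3595] gap 0.0345 q [ 0.9213  0.2475 -0.5851  2.1339  0.0557  0.558   0.3847]
rot [0.08, 0.28, -0.01] x 12
off [[0.08, 0.73, 0.3], [0.08, 0.73, 0.3], [0.07, 0.74, 0.29], [0.06, 0.73, 0.29], [0.06, 0.74, 0.29], [0.05, 0.74, 0.28], [0.04, 0.74, 0.28], [0.03, 0.75, 0.28], [0.03, 0.74, 0.27], [0.02, 0.75, 0.27], [0.02, 0.75, 0.26], [0.01, 0.75, 0.26]]
```

View pics/c9.png

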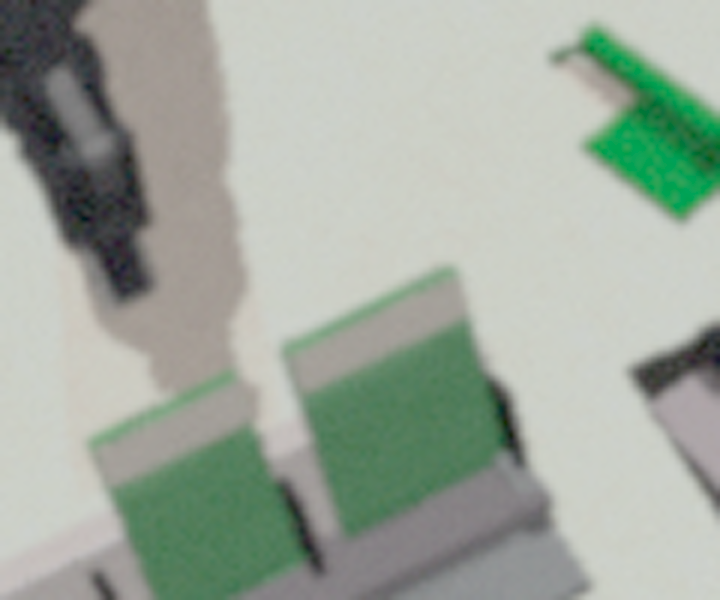

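Both stand home. Now the narrow plate.

Call:
arm_command(rotation=[[0.08,0.28,0],[0.08,0.28,0],[0.08,0.28,-0.01],[0.08,0.28,-0.01],[0.08,0.28,-0.01],[0.08,0.28,-0.01]], offset=[[0.08,0.73,0.3],[0.08,0.73,0.3],[0.07,0.74,0.29],[0.06,0.73,0.29],[0.06,0.74,0.29],[0.05,0.74,0.28]], jaw=[40,40,40,40,40,40])

```text
time_s: 25.7
ee_pos: [0.5303, 0.028, 0.1986]
ee_rot: [0.75, -0.006, 0.661, 0.01]
ft_force: [-0.2, -0.8, -0.2]
finger_gap: 0.034
```

Call:
arm_command(rotation=[[0.08,0.28,0],[0.08,0.28,0],[0.08,0.28,0],[0.08,0.28,-0.01],[0.08,0.28,-0.01],[0.08,0.28,-0.01],[0,0,0]], offset=[[0.04,0.74,0.28],[0.03,0.75,0.28],[0.03,0.74,0.27],[0.02,0.75,0.27],[0.02,0.75,0.26],[0.01,0.75,0.26],[0,0,0]], jaw=[40,40,40,40,40,40,40])

```text
time_s: 26.58
ee_pos: [0.6095, 0.2555, 0.1978]
ee_rot: [0.704, 0.007, 0.71, -0.001]
ft_force: [0.2, -0.1, -0.4]
finger_gap: 0.0341
```

```bash
python3 - <<'E'
from h import *
delta([.6105,.2505,.086],grip(RACK,'x'))
from station import r
d=r.get_image("scene");crop(d["img"],320,90,440,210,5,"pics/c10.png")
E
```

```text
t 26.57 pos [0.6095 0.2555 0.1978] F [ 0.2046 -0.0591 -0.3909] gap 0.0341
 tool offset u [ 2.2349 -0.1158  0.0399]  rot u [ 0.0458 -0.1033 -0.0913]  rows>= 2.234927120006277 1.790624860328498 0.06250515596552327
```

View pics/c10.png

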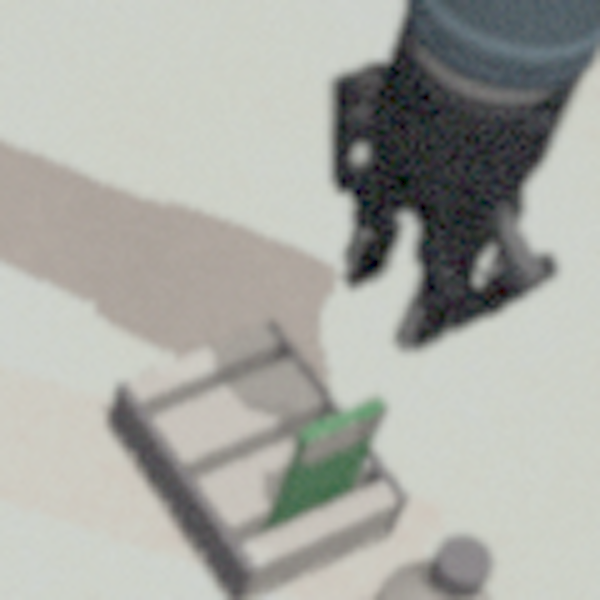

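```bash
python3 - <<'E'
from h import *
from station import r
d=r.get_image("top"); e=r.get_image("scene")
print(onz(d,[[152,110]],.13), onz(e,[[411,203]],.13)); print(proj(d,[[.64,.25,.10]]))
E
```

```text
[[0.7078 0.2448 0.13  ]] [[0.7128 0.2442 0.13  ]]
[[151.5368 150.1858]]
```

Bottle axis at x≈0.71, near surface 0.68: clear. Descend and grip.

Call:
arm_command(rotation=[[0.05,-0.1,-0.09],[0,0,0],[0,0,0],[0,0,0],[0,0,0],[0,0,0],[0,0,0],[0,0,0]], offset=[[0.4,-0.12,0.02],[0.5,0,0],[0.5,0,0],[0.5,0,0],[0.34,0,0],[0,0,0],[0,0,0],[0,0,0]], jaw=[40,40,40,40,40,40,0,0])

```text
time_s: 27.72
ee_pos: [0.6116, 0.2456, 0.0871]
ee_rot: [0.708, 0.006, 0.706, -0.008]
ft_force: [0.1, 0.8, 4.1]
finger_gap: 0.0071
```

Call:
arm_command(rotation=[[0,0,0],[0,0,0],[0,0,0],[0,0,0]], offset=[[0,0,0],[0,0,0],[0,0,0],[0,0,0]], jaw=[0,0,0,0])

```text
time_s: 28.22
ee_pos: [0.6116, 0.2456, 0.0871]
ee_rot: [0.708, 0.006, 0.706, -0.008]
ft_force: [-0.2, -1.1, 6.6]
finger_gap: 0.0067
```

```bash
python3 - <<'E'
from h import *
delta([.6105,.2505,.086],grip(RACK,'x'))
E
```

```text
t 28.23 pos [0.6116 0.2456 0.0871] F [-0.2076 -1.1223  6.6244] gap 0.0067
 tool offset u [ 0.0208  0.0975 -0.0236]  rot u [-0.0559  0.0291  0.028 ]  rows>= 0.09754177381380301 0.08200506372105597 0.029669270916748782
```

Call:
arm_command(rotation=[[0,0,0],[0,0,0],[0,0,0],[0,0,0],[0,0,0],[0,0,0],[0,0,0],[0,0,0]], offset=[[-0.15,0,0],[-0.3,0,0],[-0.35,0,0],[-0.4,0,0],[-0.4,0,0],[-0.4,0,0],[-0.4,0,0],[-0.3,0,0]], jaw=[0,0,0,0,0,0,0,0])

```text
time_s: 29.22
ee_pos: [0.6109, 0.2458, 0.2223]
ee_rot: [0.707, 0.006, 0.707, -0.008]
ft_force: [0.4, 0.8, -1.2]
finger_gap: 0.007
```

```bash
python3 - <<'E'
from h import *
t=bed([.012,-.095,.146]); t[2]=.240; print(t)
s=plan(t,grip(BED,'x'),16)
from station import r
for n,b in (("scene",(120,100,440,290,2.4)),("top",(110,100,470,300,2.1))):
    d=r.get_image(n); crop(d["img"],*b,f"pics/c11{n}.png")
E
```

```text
[ 0.4738 -0.285   0.24  ]
t 29.23 pos [0.6109 0.2458 0.2223] F [ 0.4189  0.841  -1.2198] gap 0.007 q [-0.1034  0.6179 -0.5288  1.4976  0.3343  1.1168 -0.7186]
rot [-0.06, -0.2, 0.01] x 16
off [[-0.02, -0.67, -0.16], [-0.02, -0.66, -0.16], [-0.03, -0.67, -0.16], [-0.03, -0.66, -0.17], [-0.03, -0.67, -0.17], [-0.04, -0.66, -0.17], [-0.04, -0.66, -0.18], [-0.04, -0.66, -0.17], [-0.05, -0.66, -0.18], [-0.05, -0.66, -0.19], [-0.05, -0.66, -0.18], [-0.06, -0.65, -0.19], [-0.06, -0.66, -0.19], [-0.07, -0.66, -0.19], [-0.06, -0.65, -0.19], [-0.07, -0.65, -0.2]]
```

View pics/c11scene.png

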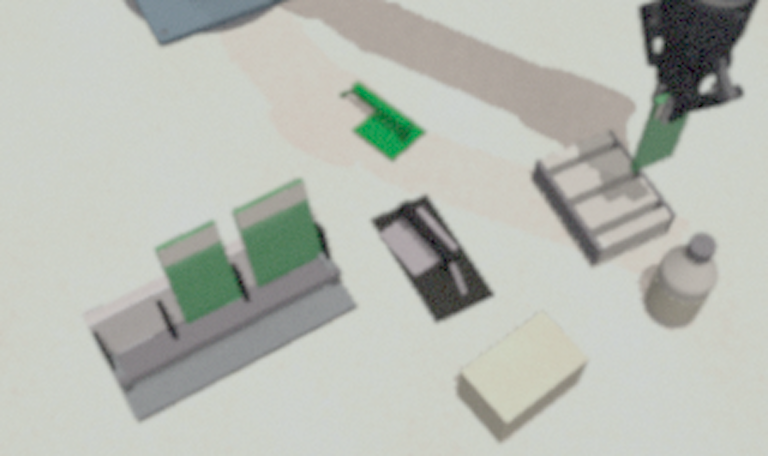

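Call:
arm_command(rotation=[[-0.06,-0.2,0.01],[-0.06,-0.2,0.01],[-0.06,-0.2,0.01],[-0.06,-0.2,0.01],[-0.06,-0.2,0.01],[-0.06,-0.2,0.01],[-0.06,-0.2,0.01],[-0.06,-0.2,0.01]], offset=[[-0.02,-0.67,-0.16],[-0.02,-0.66,-0.16],[-0.03,-0.67,-0.16],[-0.03,-0.66,-0.17],[-0.03,-0.67,-0.17],[-0.04,-0.66,-0.17],[-0.04,-0.66,-0.18],[-0.04,-0.66,-0.17]], jaw=[0,0,0,0,0,0,0,0])

```text
time_s: 30.32
ee_pos: [0.5414, -0.0209, 0.2289]
ee_rot: [0.751, -0.006, 0.661, 0.008]
ft_force: [0.3, -0.6, -1.4]
finger_gap: 0.0069
```

Call:
arm_command(rotation=[[-0.06,-0.2,0.01],[-0.06,-0.2,0.01],[-0.06,-0.2,0.01],[-0.06,-0.2,0.01],[-0.06,-0.2,0.01],[-0.06,-0.2,0.01],[-0.06,-0.2,0.01],[-0.06,-0.2,0.01]], offset=[[-0.05,-0.66,-0.18],[-0.05,-0.66,-0.19],[-0.05,-0.66,-0.18],[-0.06,-0.65,-0.19],[-0.06,-0.66,-0.19],[-0.07,-0.66,-0.19],[-0.06,-0.65,-0.19],[-0.07,-0.65,-0.2]], jaw=[0,0,0,0,0,0,0,0])

```text
time_s: 31.32
ee_pos: [0.4725, -0.2857, 0.2379]
ee_rot: [0.791, -0.018, 0.611, 0.023]
ft_force: [-0.1, -0.4, -1.5]
finger_gap: 0.0074
```

```bash
python3 - <<'E'
from h import *
st()
delta(bed([.012,-.096,.146]),grip(BED,'x'))
E
```

```text
t 31.32 bed mm [ 28.8258 -95.6758 213.7907] Fbed [-0.4551 -0.4354 -1.4011] Tq [-0.0451  0.3318  0.0192] gap 0.0074
tool rot err(bed x) [ 0.003   0.006  -0.0002]
t 31.32 pos [ 0.4725 -0.2857  0.2379] F [-0.0501 -0.4393 -1.4712] gap 0.0074
 tool offset u [ 1.3578 -0.0072 -0.3284]  rot u [-0.0374 -0.0745  0.0025]  rows>= 1.357796859354727 1.1175730647396815 0.03588247296396048
```

Call:
arm_command(rotation=[[-0.04,-0.07,0],[0,0,0],[0,0,0],[0,0,0],[0,0,0]], offset=[[0.3,0,-0.11],[0.4,0,-0.11],[0.4,0,-0.11],[0.26,0,0],[0,0,0]], jaw=[0,0,0,0,0])

```text
time_s: 31.95
ee_pos: [0.4747, -0.2843, 0.1676]
ee_rot: [0.793, -0.019, 0.609, 0.025]
ft_force: [-0.4, 0.1, -0.8]
finger_gap: 0.0071
```

```bash
python3 - <<'E'
from h import *
st()
from station import r
d=r.get_image("scene");crop(d["img"],130,110,290,260,4,"pics/c12.png"); d=r.get_image("top");crop(d["img"],290,180,450,280,5,"pics/c12t.png")
E
```

```text
t 31.95 bed mm [ 12.8741 -94.3588 145.3244] Fbed [-0.6374  0.129  -0.6997] Tq [-0.0718  0.3617 -0.0092] gap 0.0071
tool rot err(bed x) [-0.0004  0.0012  0.0007]
```

View pics/c12.png

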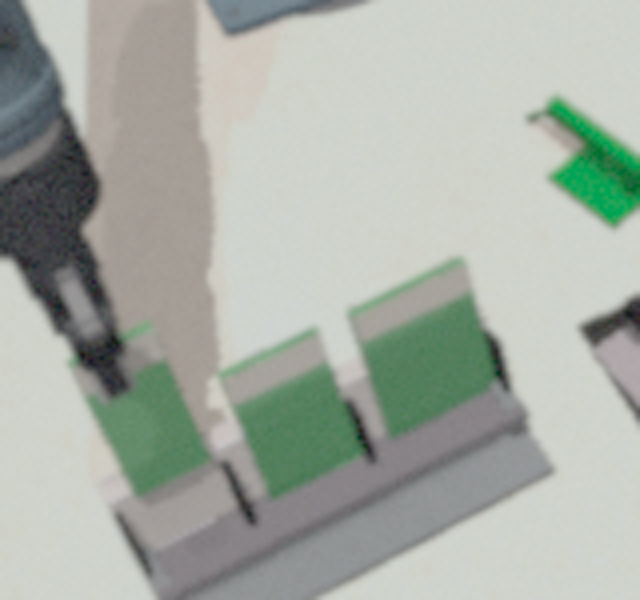

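View pics/c12t.png

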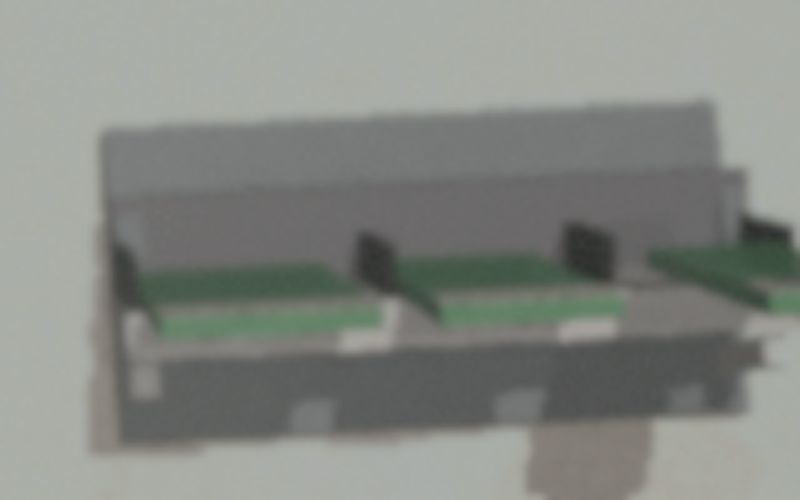

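Call:
arm_command(rotation=[[0,0,0],[0,0,0],[0,0,0],[0,0,0],[0,0,0],[0,0,0]], offset=[[0.2,-0.01,0],[0.3,0,0],[0.3,0,0],[0.25,0,0],[0.17,0,0],[0,0,0]], jaw=[0,0,0,0,0,0])

```text
time_s: 32.8
ee_pos: [0.4906, -0.284, 0.1088]
ee_rot: [0.793, -0.019, 0.609, 0.024]
ft_force: [-0.8, -1.0, -0.2]
finger_gap: 0.0069
```

Call:
arm_command(rotation=[[0,0,0],[0,0,0],[0,0,0]], offset=[[0.02,0,0],[0.01,0,0],[0,0,0]], jaw=[0,0,0])

```text
time_s: 33.17
ee_pos: [0.4912, -0.2846, 0.1085]
ee_rot: [0.793, -0.019, 0.608, 0.024]
ft_force: [-0.2, -0.3, -1.7]
finger_gap: 0.0069
```

```bash
python3 - <<'E'
from h import *
st()
E
```

```text
t 33.17 bed mm [ 13.4138 -95.7379  83.9266] Fbed [-0.6425 -0.2527 -1.5976] Tq [-0.0665  0.3483 -0.0212] gap 0.0069
tool rot err(bed x) [-0.0001 -0.0005 -0.0013]
```

Call:
arm_command(rotation=[[0,0,0],[0,0,0],[0,0,0]], offset=[[0.02,0,0],[0.02,0,0],[0,0,0]], jaw=[0,0,0])

```text
time_s: 33.55
ee_pos: [0.4916, -0.2843, 0.1061]
ee_rot: [0.793, -0.019, 0.608, 0.024]
ft_force: [-0.7, 0.2, -1.0]
finger_gap: 0.0068
```

```bash
python3 - <<'E'
from h import *
st()
E
```

```text
t 33.55 bed mm [ 13.1851 -95.4786  81.5583] Fbed [-0.9013  0.198  -0.8421] Tq [0.0219 0.3571 0.0155] gap 0.0068
tool rot err(bed x) [-0.0002  0.0001 -0.0008]
```

Call:
arm_command(rotation=[[0,0,0],[0,0,0],[0,0,0],[0,0,0],[0,0,0],[0,0,0],[0,0,0]], offset=[[0,0,-0.04],[0,0,-0.04],[0,0,-0.04],[0,0,-0.04],[0,0,-0.02],[0,0,-0.01],[0,0,0]], jaw=[0,0,0,0,0,0,0])

```text
time_s: 34.42
ee_pos: [0.4829, -0.285, 0.104]
ee_rot: [0.793, -0.019, 0.608, 0.024]
ft_force: [0.9, 0.8, -1.8]
finger_gap: 0.0074
```

```bash
python3 - <<'E'
from h import *
st()
E
```

```text
t 34.42 bed mm [  4.2266 -95.5663  81.7229] Fbed [ 0.446   0.7047 -1.9394] Tq [0.0203 0.083  0.0055] gap 0.0074
tool rot err(bed x) [-0.0004 -0.0008 -0.0011]
```

Call:
arm_command(rotation=[[0,0,0],[0,0,0],[0,0,0],[0,0,0],[0,0,0],[0,0,0],[0,0,0]], offset=[[0.01,0,-0.02],[0,0,0],[0,0.03,0],[0,0.03,0],[0,0.03,0],[0,0.02,0],[0,0,0]], jaw=[0,0,0,0,0,0,0])

```text
time_s: 35.3
ee_pos: [0.4825, -0.2807, 0.1038]
ee_rot: [0.794, -0.02, 0.607, 0.023]
ft_force: [4.0, -2.3, 0.1]
finger_gap: 0.0068
```

```bash
python3 - <<'E'
from h import *
st()
E
```

```text
t 35.3 bed mm [  4.0208 -91.3044  81.5723] Fbed [ 3.763  -2.5125 -0.9416] Tq [-0.5914 -0.8494 -0.2042] gap 0.0068
tool rot err(bed x) [ 0.0001 -0.0026 -0.0031]
```

Call:
arm_command(rotation=[[0,0,0],[0,0,0],[0,0,0],[0,0,0],[0,0,0]], offset=[[0,0.02,0],[0,0.02,0],[0,0.02,0],[0,0.02,0],[0,0,0]], jaw=[0,0,0,0,0])

```text
time_s: 35.92
ee_pos: [0.4823, -0.2791, 0.104]
ee_rot: [0.794, -0.02, 0.607, 0.021]
ft_force: [5.1, -7.1, -1.9]
finger_gap: 0.0067
```

```bash
python3 - <<'E'
from h import *
st()
from station import r
d=r.get_image("scene");crop(d["img"],140,130,290,250,5,"pics/c13.png"); d=r.get_image("top");crop(d["img"],290,180,450,280,5,"pics/c13t.png")
E
```

```text
t 35.92 bed mm [  4.0434 -89.6846  81.8556] Fbed [ 4.0017 -7.4328 -3.0443] Tq [-1.9454 -0.7988 -0.5199] gap 0.0067
tool rot err(bed x) [ 0.0014 -0.0037 -0.0062]
```

View pics/c13.png

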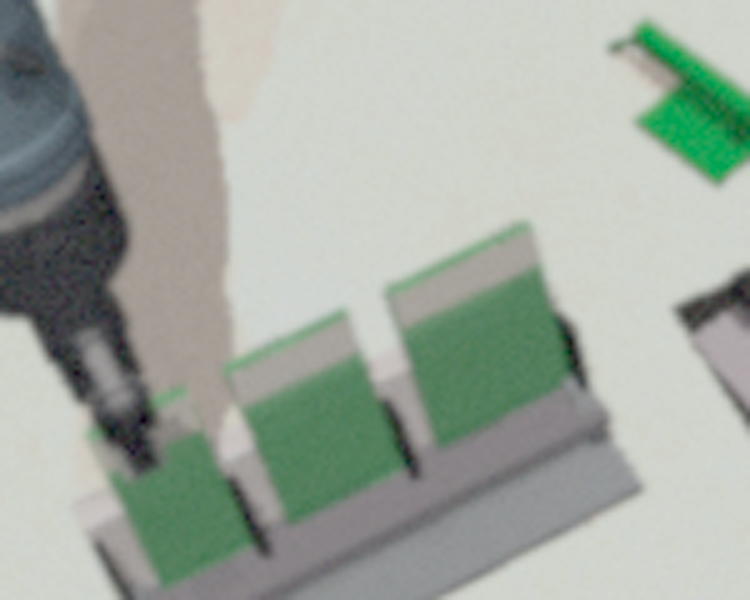

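View pics/c13t.png

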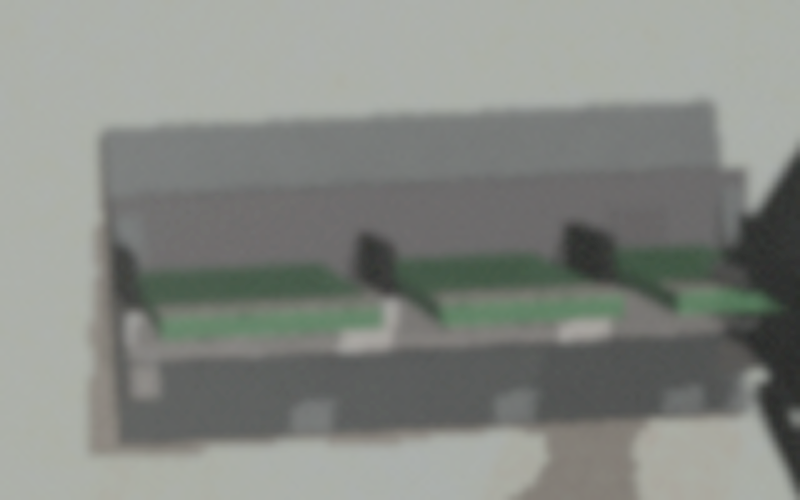

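Call:
arm_command(rotation=[[0,0,0],[0,0,0],[0,0,0],[0,0,0],[0,0,0],[0,0,0]], offset=[[0.02,-0.04,0],[0,0,0],[0,0,0],[0,0,0],[0,0,0],[0,0,0]], jaw=[0,0,30,30,30,30])

```text
time_s: 36.78
ee_pos: [0.4811, -0.2772, 0.1018]
ee_rot: [0.793, -0.019, 0.609, 0.024]
ft_force: [-0.0, 0.1, 0.4]
finger_gap: 0.0259
```

Call:
arm_command(rotation=[[0,0,0],[0,0,0],[0,0,0],[0,0,0],[0,0,0],[0,0,0],[0,0,0]], offset=[[-0.2,0,0],[-0.4,0,0],[-0.4,0,0],[-0.5,0,0],[-0.5,0,0],[-0.2,-0.5,0],[-0.2,-0.5,0]], jaw=[30,30,30,35,40,45,50])

```text
time_s: 37.65
ee_pos: [0.4533, -0.3298, 0.2193]
ee_rot: [0.793, -0.02, 0.608, 0.024]
ft_force: [0.5, -0.4, 0.6]
finger_gap: 0.0425
```

```bash
python3 - <<'E'
from h import *
st()
from station import r
d=r.get_image("scene");crop(d["img"],140,130,290,250,5,"pics/c14.png"); d=r.get_image("top");cv2.imwrite("pics/top14.png",d["img"]);crop(d["img"],290,180,450,280,5,"pics/c14t.png");crop(d["img"],225,170,295,260,6,"pics/c14f.png")
E
```

```text
t 37.65 bed mm [   2.9228 -138.4866  201.5219] Fbed [ 0.6039 -0.4131  0.4844] Tq [-0.0433  0.2354  0.0188] gap 0.0425
tool rot err(bed x) [-0.001  -0.0006 -0.0018]
```

View pics/c14.png

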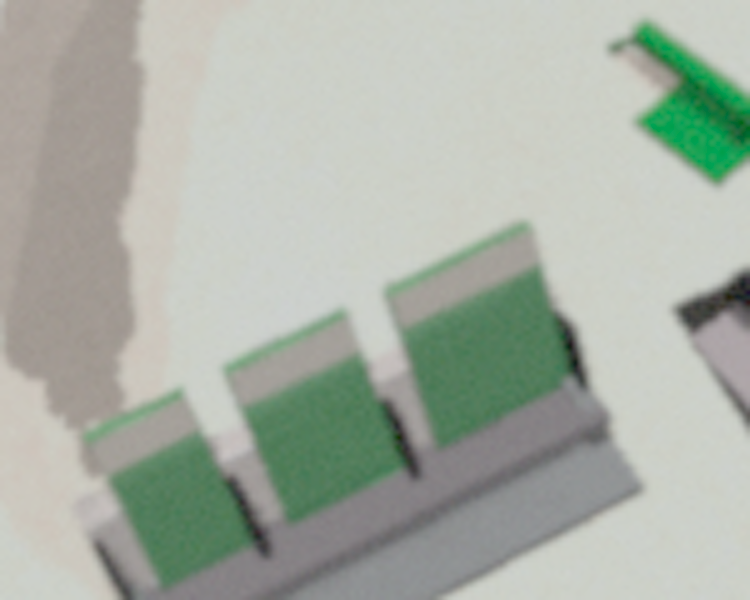

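View pics/c14t.png

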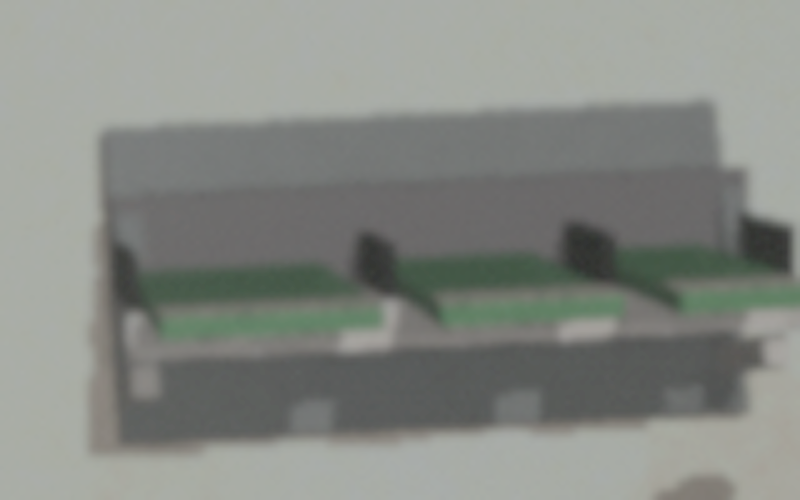

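View pics/c14f.png

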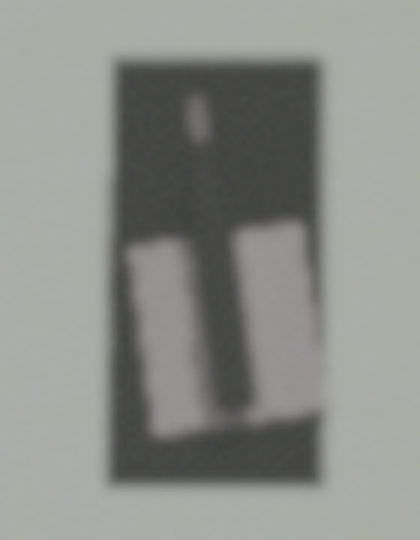

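```bash
cat >> h.py <<'E'
def feeler(d,show=True):
    # foot by brightness inside pad area
    g=cv2.cvtColor(d["img"],cv2.COLOR_BGR2GRAY); x0,y0,x1,y1=246,198,281,246
    s=8; c=cv2.resize(g[y0:y1,x0:x1],None,fx=s,fy=s,interpolation=cv2.INTER_CUBIC)
    return c
E
python3 - <<'E'
from h import *
from station import r
d=r.get_image("top"); C=lambda p:np.array([[225+(x+.5)/6-.5,170+(y+.5)/6-.5] for x,y in p])
f=onz(d,C([(127,246),(303,219),(326,412),(151,438)]),.009); print(f)
c=f.mean(0); x=(f[0]+f[1]-f[2]-f[3])/2; y=(f[0]+f[3]-f[1]-f[2])/2
print("centre",c,"len",np.linalg.norm(x),np.linalg.norm(y),"yaw",np.arctan2(x[1],x[0]),np.arctan2(-y[0],y[1]))
p=onz(d,C([(117,62),(320,62),(320,483),(110,483)]),.003); print("pad",p,p.mean(0))
# shank end & handle
print("shank far end z.006-.012",onz(d,C([(195,95)]),.009)); print("handle rear top z .049",onz(d,C([(220,408),(252,402)]),.049))
e=r.get_image("scene"); crop(e["img"],265,170,335,240,8,"pics/c14s.png")
E
```

```text
[[0.5427 0.0766 0.009 ]
 [0.5529 0.0162 0.009 ]
 [0.4863 0.0073 0.009 ]
 [0.4767 0.0665 0.009 ]]
centre [0.5146 0.0417 0.009 ] len 0.06699137285754458 0.060595328941904995 yaw 0.14191383333035085 0.16489591415828214
pad [[0.6094 0.0826 0.003 ]
 [0.6103 0.0113 0.003 ]
 [0.4627 0.0091 0.003 ]
 [0.4617 0.0806 0.003 ]] [0.536  0.0459 0.003 ]
shank far end z.006-.012 [[0.5963 0.0545 0.009 ]]
handle rear top z .049 [[0.4827 0.0412 0.049 ]
 [0.4848 0.031  0.049 ]]
```

View pics/c14s.png

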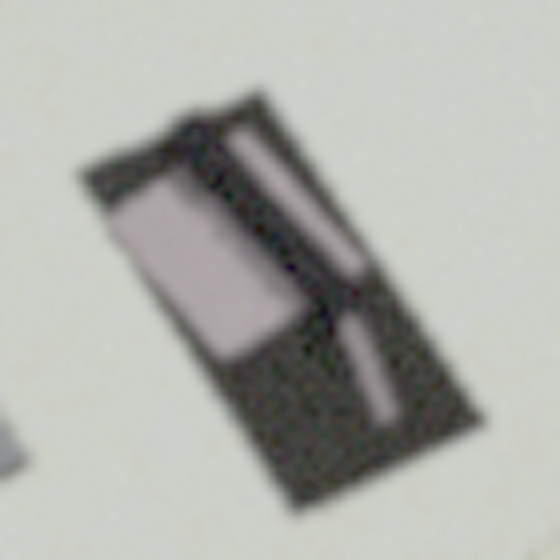

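```bash
python3 - <<'E'
from h import *
F=R.from_euler('z',.15)
for j in('y','-y'):
    print(j,delta([.5225,.0429,.20],grip(F,j))[1])
s=plan([.5225,.0429,.20],grip(F,'-y'),22)
E
```

```text
t 37.85 pos [ 0.4532 -0.3289  0.2182] F [ 0.2837  0.6878 -0.0227] gap 0.0428
 tool offset u [0.8212 7.3375 1.6795]  rot u [-20.6179   2.4764   2.7212]  rows>= 20.617910460850908 6.057548709886946 9.008012350613063
y [-20.6179   2.4764   2.7212]
t 37.85 pos [ 0.4532 -0.3289  0.2182] F [ 0.2837  0.6878 -0.0227] gap 0.0428
 tool offset u [0.8212 7.3375 1.6795]  rot u [18.407   2.6561 -2.4171]  rows>= 18.40697102124147 6.057548709886946 8.066251653912655
-y [18.407   2.6561 -2.4171]
t 37.85 pos [ 0.4532 -0.3289  0.2182] F [ 0.2837  0.6878 -0.0227] gap 0.0428 q [ 1.0899  0.3571 -0.5358  1.938   0.0319  0.6843  0.6394]
rot [0.84, 0.12, -0.11] x 22
off [[0.04, 0.33, 0.08], [0.03, 0.34, 0.05], [0.03, 0.34, 0.03], [0.03, 0.35, 0.01], [0.02, 0.34, -0.01], [0.02, 0.34, -0.04], [0.02, 0.34, -0.06], [0.02, 0.33, -0.08], [0.01, 0.33, -0.11], [0.02, 0.32, -0.12], [0.01, 0.31, -0.15], [0.01, 0.3, -0.17], [0.01, 0.29, -0.18], [0.01, 0.28, -0.21], [0.0, 0.26, -0.22], [0.01, 0.24, -0.24], [0.01, 0.23, -0.26], [0.01, 0.22, -0.27], [0.01, 0.19, -0.29], [0.01, 0.17, -0.29], [0.01, 0.16, -0.31], [0.02, 0.13, -0.32]]
```

Call:
arm_command(rotation=[[0.84,0.12,-0.11],[0.84,0.12,-0.11],[0.84,0.12,-0.11],[0.84,0.12,-0.11],[0.84,0.12,-0.11],[0.84,0.12,-0.11],[0.84,0.12,-0.11],[0.84,0.12,-0.11]], offset=[[0.04,0.33,0.08],[0.03,0.34,0.05],[0.03,0.34,0.03],[0.03,0.35,0.01],[0.02,0.34,-0.01],[0.02,0.34,-0.04],[0.02,0.34,-0.06],[0.02,0.33,-0.08]], jaw=[50,50,50,50,50,50,50,50])

```text
time_s: 38.85
ee_pos: [0.478, -0.1919, 0.2109]
ee_rot: [0.746, 0.17, 0.622, -0.167]
ft_force: [-0.3, -0.1, -0.3]
finger_gap: 0.0424
```

Call:
arm_command(rotation=[[0.84,0.12,-0.11],[0.84,0.12,-0.11],[0.84,0.12,-0.11],[0.84,0.12,-0.11],[0.84,0.12,-0.11],[0.84,0.12,-0.11],[0.84,0.12,-0.11],[0.84,0.12,-0.11]], offset=[[0.01,0.33,-0.11],[0.02,0.32,-0.12],[0.01,0.31,-0.15],[0.01,0.3,-0.17],[0.01,0.29,-0.18],[0.01,0.28,-0.21],[0,0.26,-0.22],[0.01,0.24,-0.24]], jaw=[50,50,50,50,50,50,50,50])

```text
time_s: 39.85
ee_pos: [0.5026, -0.057, 0.2045]
ee_rot: [0.643, 0.347, 0.589, -0.345]
ft_force: [-1.1, -0.1, 0.2]
finger_gap: 0.0429
```

```bash
python3 - <<'E'
from h import *
F=R.from_euler('z',.15)
s=plan([.5225,.0429,.16],grip(F,'-y'),7)
E
```

```text
t 39.85 pos [ 0.5026 -0.057   0.2045] F [-1.0545 -0.0697  0.1658] gap 0.0429 q [ 0.2737  0.3086 -0.3243  1.9837  0.1874  0.8058 -1.1819]
rot [0.71, 0.1, -0.09] x 7
off [[0.12, 0.19, -0.22], [0.12, 0.18, -0.23], [0.12, 0.17, -0.25], [0.12, 0.15, -0.24], [0.13, 0.15, -0.26], [0.12, 0.12, -0.26], [0.13, 0.12, -0.27]]
```

Call:
arm_command(rotation=[[0.71,0.1,-0.09],[0.71,0.1,-0.09],[0.71,0.1,-0.09],[0.71,0.1,-0.09],[0.71,0.1,-0.09],[0.71,0.1,-0.09],[0.71,0.1,-0.09]], offset=[[0.12,0.19,-0.22],[0.12,0.18,-0.23],[0.12,0.17,-0.25],[0.12,0.15,-0.24],[0.13,0.15,-0.26],[0.12,0.12,-0.26],[0.13,0.12,-0.27]], jaw=[50,50,50,50,50,50,50])

```text
time_s: 40.72
ee_pos: [0.5225, 0.0425, 0.1597]
ee_rot: [0.537, 0.461, 0.535, -0.461]
ft_force: [0.9, 0.7, -0.4]
finger_gap: 0.0428
```

```bash
python3 - <<'E'
from h import *
F=R.from_euler('z',.15)
delta([.5225,.0429,.023],grip(F,'-y'))
from station import r
d=r.get_image("scene");crop(d["img"],250,120,350,250,5,"pics/c15.png"); d=r.get_image("top");crop(d["img"],215,160,305,260,6,"pics/c15t.png")
E
```

```text
t 40.73 pos [0.5225 0.0425 0.1597] F [ 0.8567  0.6862 -0.4229] gap 0.0428
 tool offset u [ 2.7341 -0.0039 -0.0104]  rot u [ 0.0045  0.0118 -0.0232]  rows>= 2.7341435865174835 2.1873328517381223 0.011348295189986752
```

View pics/c15.png

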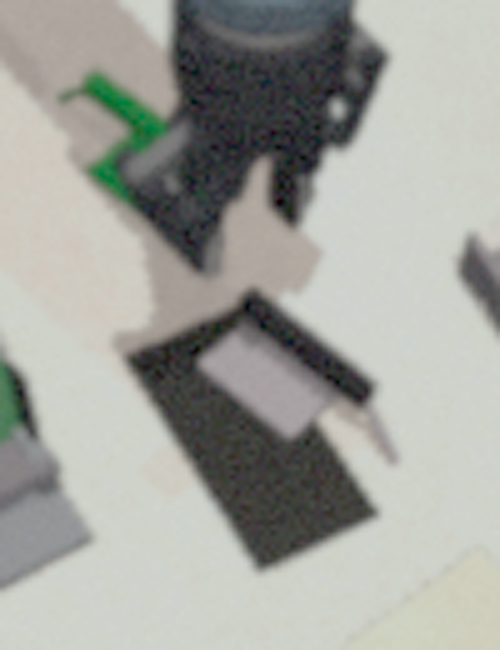

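View pics/c15t.png

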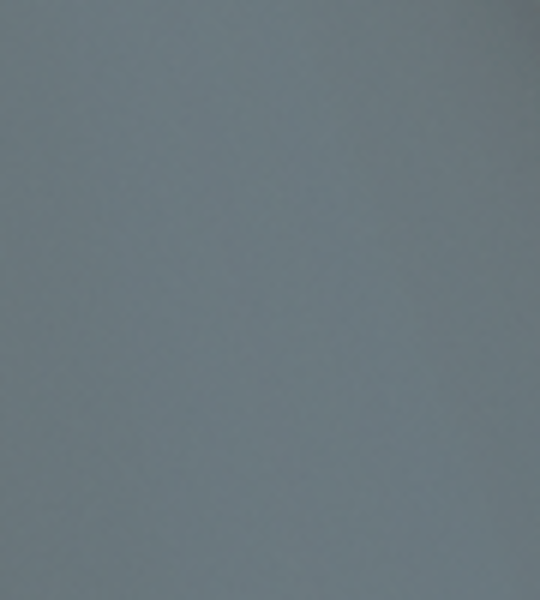

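Call:
arm_command(rotation=[[0,0,0],[0,0,0],[0,0,0],[0,0,0]], offset=[[-0.4,0,0.9],[-0.4,0,0.9],[0,0,0.9],[0,0,0.9]], jaw=[50,50,50,50])

```text
time_s: 41.32
ee_pos: [0.55, -0.1385, 0.2011]
ee_rot: [0.538, 0.461, 0.535, -0.46]
ft_force: [0.8, -0.1, -0.5]
finger_gap: 0.0428
```

```bash
python3 - <<'E'
from h import *
from station import r
d=r.get_image("scene");crop(d["img"],260,160,340,240,7,"pics/c16.png"); d=r.get_image("top");crop(d["img"],205,160,305,260,7,"pics/c16t.png")
E
```

```text
(no output)
```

View pics/c16.png

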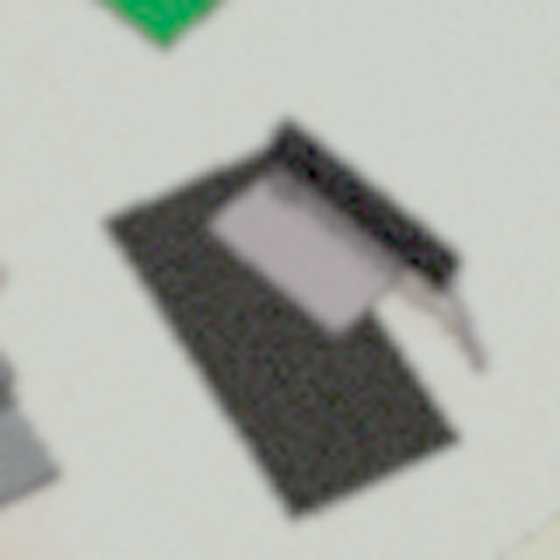

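View pics/c16t.png

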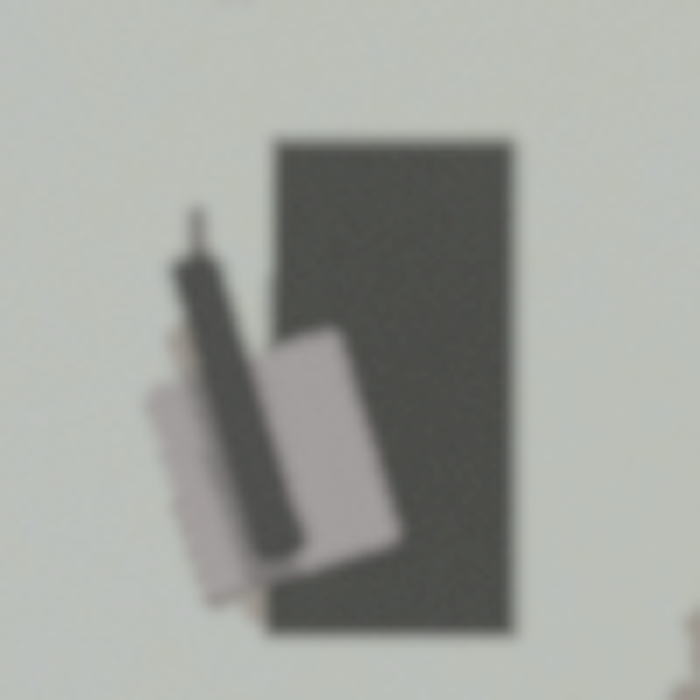

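```bash
python3 - <<'E'
from h import *
from station import r
d=r.get_image("top"); C=lambda p:np.array([[205+(x+.5)/7-.5,160+(y+.5)/7-.5] for x,y in p])
for z in(.009,.0075):
    f=onz(d,C([(148,400),(338,325),(405,537),(213,605)]),z)
    c=f.mean(0); x=(f[0]+f[1]-f[2]-f[3])/2; y=(f[0]+f[3]-f[1]-f[2])/2
    print("centre",c,"len",np.linalg.norm(x),np.linalg.norm(y),"yaw",np.arctan2(x[1],x[0]),np.arctan2(-y[0],y[1]))
h=onz(d,C([(197,260),(277,550)]),.048); v=h[0]-h[1]; print("handle",h,h.mean(0),np.linalg.norm(v),np.arctan2(v[1],v[0]))
E
```

```text
centre [0.5102 0.0792 0.009 ] len 0.06485924419430089 0.059464545773714184 yaw 0.3323482705115813 0.37686517468982406
centre [0.5104 0.0794 0.0075] len 0.06498003277184816 0.05957528770399285 yaw 0.3323482705115806 0.3768651746898245
handle [[0.5632 0.0995 0.048 ]
 [0.4813 0.0745 0.048 ]] [0.5222 0.087  0.048 ] 0.0855910858591079 0.29724032525821975
```

```bash
python3 - <<'E'
from h import *
F=R.from_euler('z',.32)*R.from_euler('x',-.09); G=grip(F,'-y')
T=np.array([.518,.083,.023]); print(F.as_matrix()[:,2])
delta(T+.1*F.as_matrix()[:,2],G)
plan(T+.1*F.as_matrix()[:,2],G,8)
E
```

```text
[-0.0283  0.0853  0.996 ]
t 41.48 pos [ 0.5496 -0.1402  0.2005] F [ 0.0536  1.1954 -0.2626] gap 0.0425
 tool offset u [ 1.5439 -0.0069 -4.689 ]  rot u [-2.1656 -1.0836  0.0688]  rows>= 4.6889765585019605 3.949295919298904 1.0419536574563264
t 41.48 pos [ 0.5496 -0.1402  0.2005] F [ 0.0536  1.1954 -0.2626] gap 0.0425 q [ 0.3371  0.4404 -0.2183  1.7843  0.1183  0.9262 -1.356 ]
rot [-0.27, -0.14, 0.01] x 8
off [[0.19, -0.0, -0.59], [0.19, 0.01, -0.58], [0.18, 0.03, -0.59], [0.17, 0.03, -0.6], [0.17, 0.05, -0.59], [0.16, 0.06, -0.59], [0.15, 0.08, -0.59], [0.15, 0.09, -0.6]]
```

Call:
arm_command(rotation=[[-0.27,-0.14,0.01],[-0.27,-0.14,0.01],[-0.27,-0.14,0.01],[-0.27,-0.14,0.01],[-0.27,-0.14,0.01],[-0.27,-0.14,0.01],[-0.27,-0.14,0.01],[-0.27,-0.14,0.01]], offset=[[0.19,0,-0.59],[0.19,0.01,-0.58],[0.18,0.03,-0.59],[0.17,0.03,-0.6],[0.17,0.05,-0.59],[0.16,0.06,-0.59],[0.15,0.08,-0.59],[0.15,0.09,-0.6]], jaw=[50,50,50,50,50,50,50,50])

```text
time_s: 42.48
ee_pos: [0.5141, 0.097, 0.1228]
ee_rot: [0.601, 0.393, 0.547, -0.43]
ft_force: [0.7, -0.4, -0.1]
finger_gap: 0.0426
```

```bash
python3 - <<'E'
from h import *
F=R.from_euler('z',.32)*R.from_euler('x',-.09); G=grip(F,'-y')
T=np.array([.518,.083,.023])
delta(T,G)
from station import r
d=r.get_image("scene");crop(d["img"],260,120,350,240,6,"pics/c17.png")
E
```

```text
t 42.48 pos [0.5141 0.097  0.1228] F [ 0.6597 -0.3649 -0.0547] gap 0.0426
 tool offset u [ 2.0135 -0.0194  0.1053]  rot u [ 0.0851  0.0221 -0.024 ]  rows>= 2.0135497636354724 1.6131133378897669 0.03921822614306286
```

View pics/c17.png

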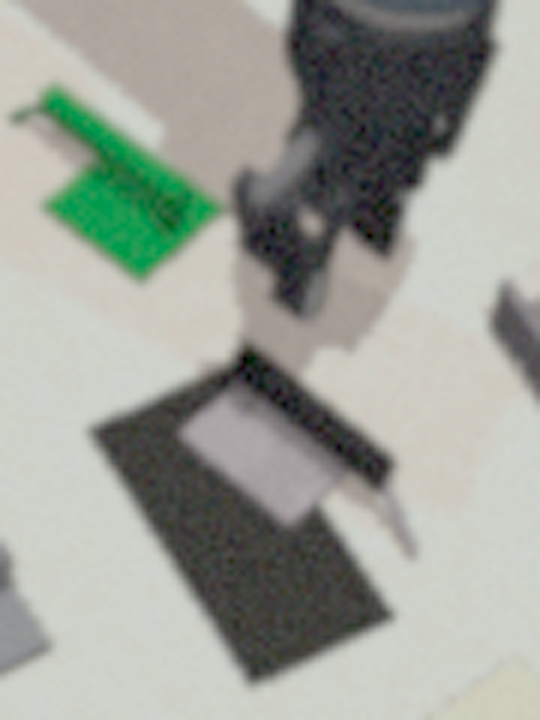

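Call:
arm_command(rotation=[[0.08,0.02,-0.02],[0,0,0],[0,0,0],[0,0,0],[0,0,0],[0,0,0],[0,0,0],[0,0,0]], offset=[[0.3,-0.02,0.06],[0.4,0,0.05],[0.4,0,0],[0.4,0,0],[0.3,0,0],[0.2,0,0],[0,0,0],[0,0,0]], jaw=[50,50,50,50,50,50,50,50])

```text
time_s: 43.52
ee_pos: [0.5196, 0.0808, 0.0243]
ee_rot: [0.598, 0.396, 0.546, -0.433]
ft_force: [-0.0, -0.4, 0.7]
finger_gap: 0.0426
```

```bash
python3 - <<'E'
from h import *
F=R.from_euler('z',.32)*R.from_euler('x',-.09); G=grip(F,'-y')
delta(np.array([.518,.083,.023]),G)
from station import r
d=r.get_image("scene");crop(d["img"],260,150,340,240,7,"pics/c18.png")
E
```

```text
t 43.52 pos [0.5196 0.0808 0.0243] F [-0.0061 -0.4206  0.6793] gap 0.0426
 tool offset u [ 0.0212 -0.0165 -0.0547]  rot u [-0.0431  0.0058 -0.0152]  rows>= 0.054671688442288695 0.04873513252857535 0.01979039132856145
```

View pics/c18.png

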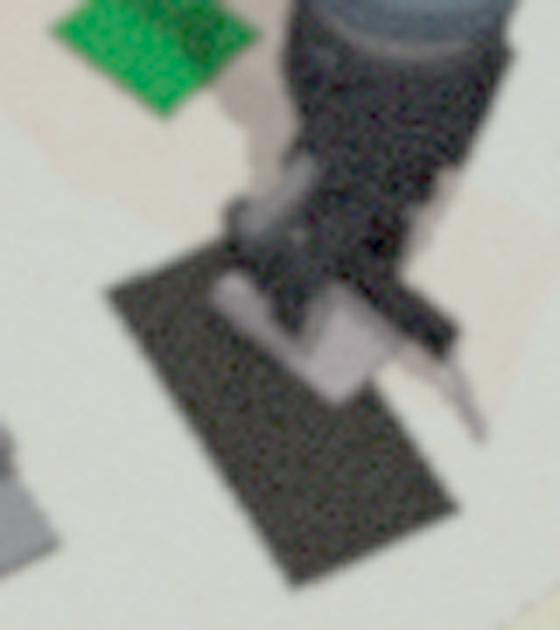

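Call:
arm_command(rotation=[[0,0,0],[0,0,0],[0,0,0],[0,0,0],[0,0,0],[0,0,0],[0,0,0],[0,0,0]], offset=[[0,-0.02,-0.05],[0,0,0],[0,0,0],[0,0,0],[0,0,0],[0,0,0],[0,0,0],[0,0,0]], jaw=[50,0,0,0,0,0,0,0])

```text
time_s: 44.58
ee_pos: [0.5177, 0.0832, 0.0239]
ee_rot: [0.598, 0.396, 0.546, -0.433]
ft_force: [-0.8, 1.8, 5.2]
finger_gap: 0.013
```

Call:
arm_command(rotation=[[0,0,0],[0,0,0],[0,0,0],[0,0,0],[0,0,0],[0,0,0]], offset=[[-0.1,0,0],[-0.3,0,0],[-0.4,0,0],[-0.4,0,0],[-0.4,0,0],[0,0,0]], jaw=[0,0,0,0,0,0])

```text
time_s: 45.32
ee_pos: [0.5163, 0.0898, 0.1051]
ee_rot: [0.599, 0.397, 0.545, -0.432]
ft_force: [0.6, 0.7, -2.5]
finger_gap: 0.013
```

```bash
python3 - <<'E'
from h import *
from station import r
d=r.get_image("scene");crop(d["img"],250,120,340,220,6,"pics/c19.png");print(r.observe()["finger_gap"],r.observe()["ft_force"],r.observe()["wrist_torque"])
E
```

```text
0.012653447500830542 [ 0.2109 -0.4979 -1.9549] [0.1354 0.0643 0.0185]
```

View pics/c19.png

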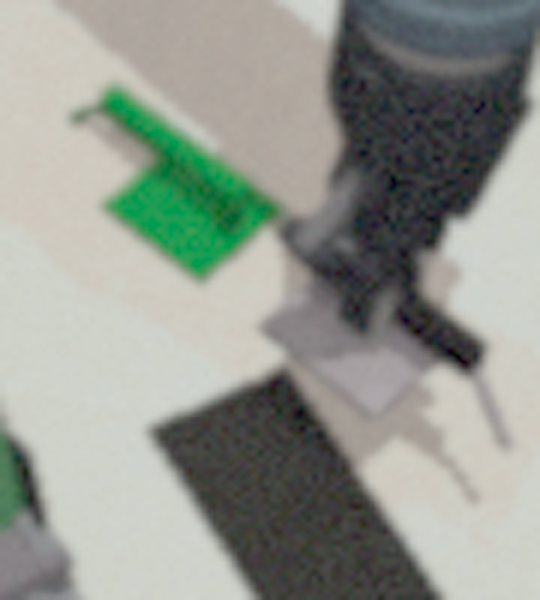

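```bash
cat >> h.py <<'E'
TIP=np.array([.017,.072,0.])  # tip in tool frame
FR=R.from_euler('z',YW+np.radians(30)); GR=grip(FR,'-y')
def tcp_for_tip(p,rot=None): return np.array(p)-(rot or GR).apply(TIP)
def tipbed():
    from station import r
    o=r.observe(); p=o["ee_pos"]+RotT(o).apply(TIP)
    print("t",round(o["time_s"],2),"tip bed mm",BED.inv().apply(p-O)*1e3,"Fbed",BED.inv().apply(o["ft_force"]),"T",o["wrist_torque"],"roterr",(GR.inv()*RotT(o)).as_rotvec())
    return o
E
python3 - <<'E'
from h import *
t=tcp_for_tip(bed([-.029,.100,.051])); print(t)
a=t+[0,.10,.10]
s=plan(a,GR,8)
plan(t+[0,0,.06],GR,4,start=s)
E
```

```text
[ 0.3868 -0.131   0.0827]
t 45.38 pos [0.5156 0.0894 0.104 ] F [ 0.2109 -0.4979 -1.9549] gap 0.0127 q [-0.1261  0.5162 -0.2402  1.9661  0.3277  0.6982 -1.8451]
rot [-0.42, 0.14, 0.02] x 8
off [[-0.18, -0.4, 0.2], [-0.18, -0.4, 0.19], [-0.19, -0.42, 0.17], [-0.19, -0.41, 0.16], [-0.19, -0.42, 0.14], [-0.19, -0.43, 0.12], [-0.19, -0.43, 0.11], [-0.2, -0.43, 0.09]]
t 45.38 pos [0.5156 0.0894 0.104 ] F [ 0.2109 -0.4979 -1.9549] gap 0.0127 q [-0.1261  0.5162 -0.2402  1.9661  0.3277  0.6982 -1.8451]
rot [0.0, 0.0, -0.01] x 4
off [[0.2, -0.28, 0.42], [0.2, -0.27, 0.41], [0.2, -0.28, 0.42], [0.2, -0.28, 0.41]]
```

```bash
python3 - <<'E'
from h import *
t=tcp_for_tip(bed([-.029,.100,.051])); print(t)
s=plan(t+[.03,.05,.12],GR,8)
plan(t+[0,0,.06],GR,4,start=s)
E
```

```text
[ 0.3868 -0.131   0.0827]
t 45.38 pos [0.5156 0.0894 0.104 ] F [ 0.2109 -0.4979 -1.9549] gap 0.0127 q [-0.1261  0.5162 -0.2402  1.9661  0.3277  0.6982 -1.8451]
rot [-0.42, 0.14, 0.02] x 8
off [[-0.22, -0.37, 0.35], [-0.22, -0.37, 0.33], [-0.22, -0.39, 0.32], [-0.23, -0.4, 0.31], [-0.24, -0.41, 0.28], [-0.23, -0.42, 0.27], [-0.25, -0.42, 0.26], [-0.24, -0.44, 0.23]]
t 45.38 pos [0.5156 0.0894 0.104 ] F [ 0.2109 -0.4979 -1.9549] gap 0.0127 q [-0.1261  0.5162 -0.2402  1.9661  0.3277  0.6982 -1.8451]
rot [0.0, 0.0, -0.01] x 4
off [[0.3, -0.26, 0.13], [0.3, -0.27, 0.12], [0.3, -0.26, 0.13], [0.3, -0.26, 0.12]]
```

Call:
arm_command(rotation=[[-0.42,0.14,0.02],[-0.42,0.14,0.02],[-0.42,0.14,0.02],[-0.42,0.14,0.02],[-0.42,0.14,0.02],[-0.42,0.14,0.02],[-0.42,0.14,0.02],[-0.42,0.14,0.02]], offset=[[-0.22,-0.37,0.35],[-0.22,-0.37,0.33],[-0.22,-0.39,0.32],[-0.23,-0.4,0.31],[-0.24,-0.41,0.28],[-0.23,-0.42,0.27],[-0.25,-0.42,0.26],[-0.24,-0.44,0.23]], jaw=[0,0,0,0,0,0,0,0])

```text
time_s: 46.38
ee_pos: [0.4152, -0.0817, 0.2018]
ee_rot: [0.623, 0.334, 0.623, -0.334]
ft_force: [0.3, 0.2, -1.8]
finger_gap: 0.0127
```

Call:
arm_command(rotation=[[0,0,0],[0,0,0],[0,0,0],[0,0,0],[0,0,0]], offset=[[0.3,-0.26,0.13],[0.3,-0.27,0.12],[0.3,-0.26,0.13],[0.3,-0.26,0.12],[0,0,0]], jaw=[0,0,0,0,0])

```text
time_s: 47.0
ee_pos: [0.3845, -0.1311, 0.1408]
ee_rot: [0.622, 0.335, 0.624, -0.335]
ft_force: [0.6, 0.7, -1.1]
finger_gap: 0.0127
```

```bash
python3 - <<'E'
from h import *
o=tipbed(); print(o["joint_pos"])
t=tcp_for_tip(bed([-.029,.100,.051])); delta(t,GR)
from station import r
d=r.get_image("scene");crop(d["img"],180,110,290,230,6,"pics/c20.png");d=r.get_image("top");crop(d["img"],280,180,400,300,5,"pics/c20t.png")
E
```

```text
t 47.0 tip bed mm [-16.2218  99.9666 107.6244] Fbed [ 0.3164  0.7022 -1.2316] T [0.0512 0.0103 0.0373] roterr [ 0.0013  0.0024 -0.0016]
[ 0.4865  0.2937 -0.3059  2.2088  0.1419  0.6597 -0.9068]
t 47.0 pos [ 0.3845 -0.1311  0.1408] F [ 0.5801  0.7392 -1.1077] gap 0.0127
 tool offset u [1.1623 0.0418 0.0263]  rot u [-0.0162 -0.0297  0.0204]  rows>= 1.1622652101228037 0.930650153622113 0.016964007538094163
```

View pics/c20.png

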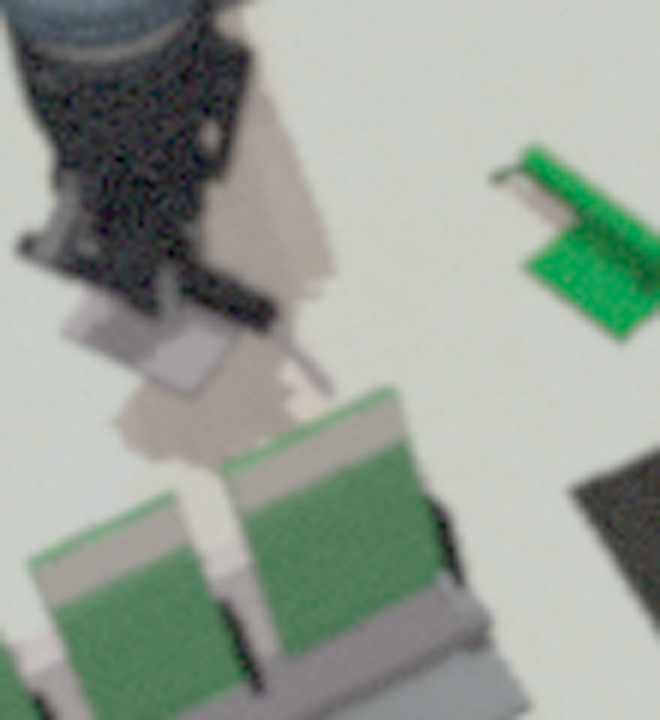

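View pics/c20t.png

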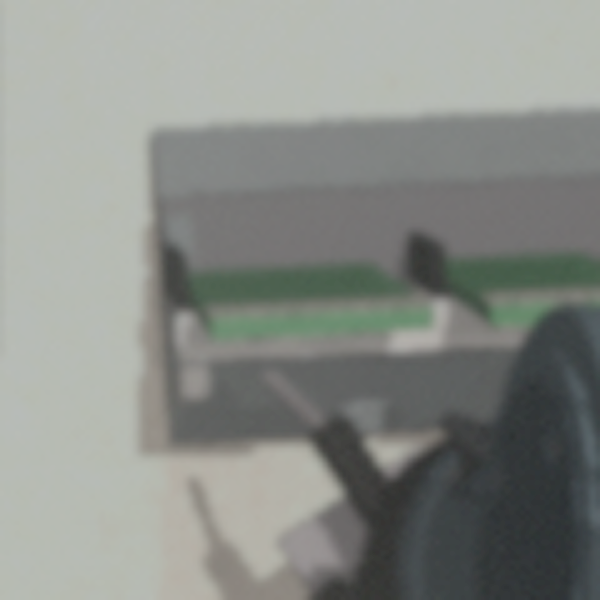

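```bash
python3 - <<'E'
from h import *
from station import r
o=r.observe(); 
# feeler coords -> tool: x->y tool offset +10mm, z -> -x tool, handle centre at tool x=-.018
def f2w(p): p=np.array(p,float); t=np.c_[-.018-p[:,2],p[:,0]+.010,-p[:,1]]; return o["ee_pos"]+RotT(o).apply(t)
P=f2w([[.062,0,-.035],[.040,0,0],[-.05,0,0],[.015,.03,-.035],[.015,-.03,-.035]])
for n,b in (("scene",(180,110,6)),("top",(280,180,5))):
    d=r.get_image(n); q=proj(d,P); print(n,(q-[b[0],b[1]])*b[2])
E
```

```text
scene [[322.84   389.8598]
 [268.2989 316.8713]
 [ 81.29   230.7399]
 [264.8726 292.8946]
 [184.8548 397.1363]]
top [[273.0958 372.193 ]
 [324.7553 421.385 ]
 [481.4751 657.0163]
 [277.3898 535.5636]
 [420.9816 439.4268]]
```

Call:
arm_command(rotation=[[0,0,0],[0,0,0],[0,0,0],[0,0,0],[0,0,0]], offset=[[0.25,0.02,0.02],[0.35,0.02,0.01],[0.35,0,0],[0.2,0,0],[0,0,0]], jaw=[0,0,0,0,0])

```text
time_s: 47.82
ee_pos: [0.3887, -0.1305, 0.084]
ee_rot: [0.623, 0.334, 0.623, -0.334]
ft_force: [0.6, 0.3, -2.2]
finger_gap: 0.0126
```

```bash
python3 - <<'E'
from h import *
o=tipbed(); print(o["joint_pos"],o["ft_force"])
print("tool vec per bed +X 10mm",GR.inv().apply(BED.apply([.01,0,0]))/.05,"+Y 10mm",GR.inv().apply(BED.apply([0,.01,0]))/.05,"+Z 10mm",GR.inv().apply(BED.apply([0,0,.01]))/.05)
E
```

```text
t 47.83 tip bed mm [-26.8117 100.425   51.8335] Fbed [ 0.0495  0.3045 -2.3207] T [-0.0079 -0.0201 -0.0158] roterr [-0.0011  0.0006  0.0004]
[ 0.4414  0.4148 -0.2653  2.2359  0.2151  0.5139 -0.975 ] [ 0.6286  0.3438 -2.2288]
tool vec per bed +X 10mm [-0.0518  0.1673  0.0966] +Y 10mm [ 0.      0.1    -0.1732] +Z 10mm [-0.1932 -0.0448 -0.0259]
```

Call:
arm_command(rotation=[[0,0,0],[0,0,0],[0,0,0],[0,0,0],[0,0,0]], offset=[[0.02,0,0],[-0.005,0.017,0.01],[-0.005,0.017,0.01],[-0.005,0.017,0.01],[0,0,0]], jaw=[0,0,0,0,0])

```text
time_s: 48.45
ee_pos: [0.3922, -0.1307, 0.0845]
ee_rot: [0.624, 0.335, 0.623, -0.334]
ft_force: [-0.3, 0.1, -1.7]
finger_gap: 0.013
```

```bash
python3 - <<'E'
from h import *
tipbed()
E
```

```text
t 48.45 tip bed mm [-23.2239  99.9672  51.4776] Fbed [-0.7325  0.0967 -1.57  ] T [-0.0008  0.0196 -0.0017] roterr [-0.0006 -0.0008  0.0015]
```

Call:
arm_command(rotation=[[0,0,0],[0,0,0],[0,0,0]], offset=[[-0.005,0.017,0.01],[-0.005,0.017,0.01],[0,0,0]], jaw=[0,0,0])

```text
time_s: 48.82
ee_pos: [0.3941, -0.1306, 0.0849]
ee_rot: [0.623, 0.335, 0.623, -0.334]
ft_force: [0.1, -0.2, -1.6]
finger_gap: 0.0129
```

```bash
python3 - <<'E'
from h import *
tipbed()
E
```

```text
t 48.83 tip bed mm [-21.3112  99.9755  51.3483] Fbed [-0.3455 -0.1762 -1.5971] T [0.0163 0.0099 0.0113] roterr [-0.0006 -0.0006  0.0013]
```

Call:
arm_command(rotation=[[0,0,0],[0,0,0],[0,0,0]], offset=[[-0.005,0.017,0.01],[-0.005,0.017,0.01],[0,0,0]], jaw=[0,0,0])

```text
time_s: 49.2
ee_pos: [0.3952, -0.1306, 0.0852]
ee_rot: [0.623, 0.334, 0.623, -0.334]
ft_force: [-1.8, -0.1, -1.0]
finger_gap: 0.0129
```

```bash
python3 - <<'E'
from h import *
tipbed()
E
```

```text
t 49.2 tip bed mm [-20.2466  99.9541  51.284 ] Fbed [-1.9634 -0.0057 -0.5004] T [-0.1263  0.5712  0.0592] roterr [-0.0005  0.0003 -0.    ]
```

```bash
sed -i 's/^TIP=.*/TIP=np.array([.017,.0714,0.])/' h.py; python3 - <<'E'
from h import *
tipbed()
from station import r
o=r.observe(); p=o["ee_pos"]+RotT(o).apply(TIP)
s=(np.array(o["ee_pos"]),RotT(o))
for b,n in (([-.025,.100,.051],1),([-.025,.1245,.082],4),([-.0048,.1245,.082],3),([-.0048,.1245,.061],3)):
    s=plan(tcp_for_tip(bed(b)),GR,n,start=s,dec=3,quiet=True)
E
```

```text
t 49.2 tip bed mm [-20.7483  99.6538  51.4185] Fbed [-1.9634 -0.0057 -0.5004] T [-0.1263  0.5712  0.0592] roterr [-0.0005  0.0003 -0.    ]
rot [0.007, -0.004, 0.0] x 1
off [[0.03, -0.066, -0.047]]
rot [-0.0, 0.0, 0.0] x 4
off [[-0.15, 0.027, -0.126], [-0.149, 0.026, -0.126], [-0.15, 0.027, -0.126], [-0.15, 0.026, -0.126]]
rot [-0.0, 0.0, 0.0] x 3
off [[-0.035, 0.113, 0.065], [-0.035, 0.112, 0.065], [-0.034, 0.113, 0.065]]
rot [-0.0, 0.0, 0.0] x 3
off [[0.135, 0.031, 0.018], [0.135, 0.032, 0.018], [0.135, 0.031, 0.018]]
```

Call:
arm_command(rotation=[[0,0,0],[0,0,0],[0,0,0],[0,0,0],[0,0,0],[0,0,0],[0,0,0],[0,0,0]], offset=[[0.03,-0.08,-0.05],[-0.15,0.027,-0.126],[-0.15,0.027,-0.126],[-0.15,0.027,-0.126],[-0.15,0.027,-0.126],[-0.035,0.1,0.06],[-0.035,0.1,0.06],[-0.035,0.1,0.06]], jaw=[0,0,0,0,0,0,0,0])

```text
time_s: 50.2
ee_pos: [0.3999, -0.106, 0.1192]
ee_rot: [0.623, 0.335, 0.623, -0.334]
ft_force: [0.4, 1.2, -1.4]
finger_gap: 0.0128
```

```bash
python3 - <<'E'
from h import *
tipbed()
from station import r
plan(tcp_for_tip(bed([-.0048,.1245,.066])),GR,3,dec=3)
d=r.get_image("scene");crop(d["img"],200,130,290,230,7,"pics/c21.png");d=r.get_image("top");crop(d["img"],280,200,380,280,7,"pics/c21t.png")
E
```

```text
t 50.2 tip bed mm [ -5.9261 123.8888  82.6804] Fbed [ 0.0448  1.2233 -1.504 ] T [-0.0469  0.027   0.0011] roterr [-0.0003 -0.0005  0.0013]
t 50.2 pos [ 0.3999 -0.106   0.1192] F [ 0.3566  1.2475 -1.4411] gap 0.0128 q [ 0.4089  0.3462 -0.2989  2.2094  0.1755  0.606  -1.0033]
rot [0.001, 0.002, -0.006] x 3
off [[0.105, 0.033, 0.014], [0.105, 0.034, 0.015], [0.105, 0.033, 0.014]]
```

View pics/c21.png

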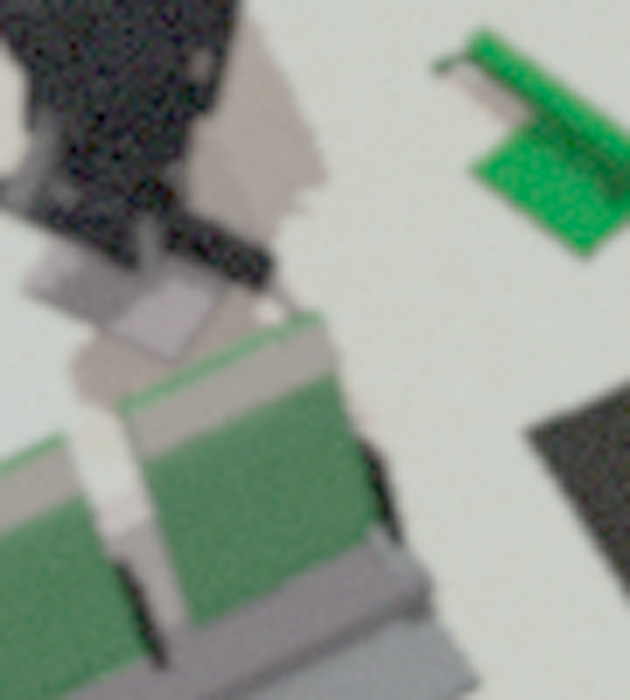

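View pics/c21t.png

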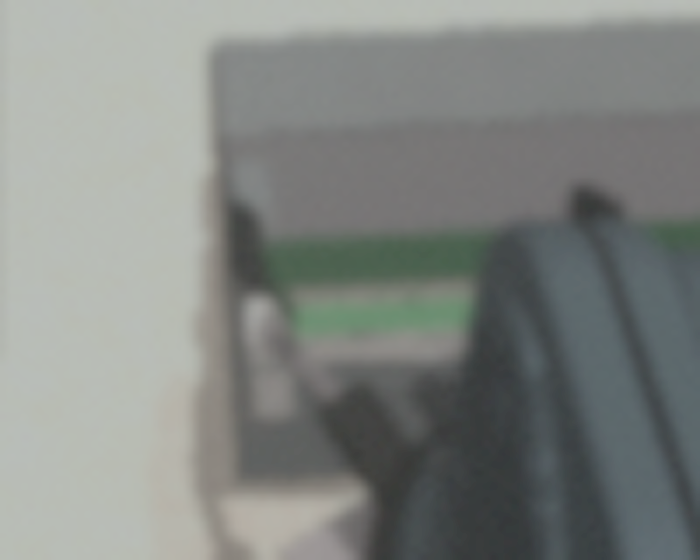

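Call:
arm_command(rotation=[[0,0,0],[0,0,0],[0,0,0],[0,0,0]], offset=[[0.1,0.033,0.014],[0.1,0.033,0.014],[0.1,0.033,0.014],[0,0,0]], jaw=[0,0,0,0])

```text
time_s: 50.8
ee_pos: [0.4043, -0.1047, 0.1037]
ee_rot: [0.623, 0.335, 0.623, -0.334]
ft_force: [-0.6, 1.2, -2.3]
finger_gap: 0.0126
```

```bash
python3 - <<'E'
from h import *
tipbed()
plan(tcp_for_tip(bed([-.0048,.1245,.061])),GR,3,dec=3)
E
```

```text
t 50.8 tip bed mm [ -5.6599 124.9498  66.5127] Fbed [-1.0506  1.2757 -2.0915] T [-0.0057 -0.0003  0.0152] roterr [-0.0008  0.0003  0.0006]
t 50.8 pos [ 0.4043 -0.1047  0.1037] F [-0.5509  1.2443 -2.2921] gap 0.0126 q [ 0.3917  0.3836 -0.287   2.2086  0.1958  0.5722 -1.0256]
rot [0.004, -0.001, -0.003] x 3
off [[0.034, 0.012, 0.01], [0.033, 0.011, 0.009], [0.034, 0.012, 0.01]]
```

Call:
arm_command(rotation=[[0,0,0],[0,0,0],[0,0,0],[0,0,0]], offset=[[0.035,0.012,0.01],[0.035,0.012,0.01],[0.035,0.012,0.01],[0,0,0]], jaw=[0,0,0,0])

```text
time_s: 51.3
ee_pos: [0.4069, -0.1051, 0.0988]
ee_rot: [0.623, 0.335, 0.623, -0.334]
ft_force: [-0.2, 0.1, -2.3]
finger_gap: 0.0129
```

```bash
python3 - <<'E'
from h import *
tipbed()
E
```

```text
t 51.3 tip bed mm [ -4.3868 124.3566  61.218 ] Fbed [-0.7679  0.1538 -2.1292] T [-0.0022 -0.0319  0.0343] roterr [-0.0006 -0.0004  0.0012]
```

Call:
arm_command(rotation=[[0,0,0],[0,0,0],[0,0,0]], offset=[[0.02,-0.003,-0.002],[0.02,0.004,0.002],[0,0,0]], jaw=[0,0,0])

```text
time_s: 51.68
ee_pos: [0.4068, -0.1052, 0.0969]
ee_rot: [0.623, 0.335, 0.623, -0.334]
ft_force: [-0.8, 0.0, -0.1]
finger_gap: 0.0129
```

```bash
python3 - <<'E'
from h import *
tipbed()
E
```

```text
t 51.67 tip bed mm [ -4.9482 124.2882  59.3668] Fbed [-0.8067  0.0656  0.0624] T [0.0313 0.0824 0.0604] roterr [-0.0006 -0.0005  0.001 ]
```

Call:
arm_command(rotation=[[0,0,0],[0,0,0]], offset=[[0.01,0.002,0.001],[0,0,0]], jaw=[0,0])

```text
time_s: 51.92
ee_pos: [0.4068, -0.1052, 0.0965]
ee_rot: [0.623, 0.335, 0.623, -0.334]
ft_force: [-2.1, -1.0, 1.7]
finger_gap: 0.0131
```

```bash
python3 - <<'E'
from h import *
tipbed()
o=tipbed()
E
```

```text
t 51.92 tip bed mm [ -5.1038 124.2083  58.904 ] Fbed [-1.6861 -0.8807  2.1659] T [-0.0331  0.2505 -0.0437] roterr [-0.0005 -0.0005  0.0008]
t 51.92 tip bed mm [ -5.1038 124.2083  58.904 ] Fbed [-1.6861 -0.8807  2.1659] T [-0.0331  0.2505 -0.0437] roterr [-0.0005 -0.0005  0.0008]
```

Call:
arm_command(rotation=[[0,0,0],[0,0,0],[0,0,0],[0,0,0],[0,0,0],[0,0,0],[0,0,0],[0,0,0]], offset=[[0,-0.0125,0.0217],[0,-0.0125,0.0217],[0,-0.0125,0.0217],[0,-0.0125,0.0217],[0,-0.0125,0.0217],[0,-0.0125,0.0217],[0,-0.0125,0.0217],[0,-0.0125,0.0217]], jaw=[0,0,0,0,0,0,0,0])

```text
time_s: 52.92
ee_pos: [0.4077, -0.1152, 0.0964]
ee_rot: [0.623, 0.335, 0.623, -0.334]
ft_force: [-0.4, 1.5, -0.1]
finger_gap: 0.0128
```

```bash
python3 - <<'E'
from h import *
tipbed()
E
```

```text
t 52.92 tip bed mm [ -4.8503 114.2655  58.851 ] Fbed [-0.2862  1.5291 -0.0673] T [ 0.4977 -0.1153  0.0928] roterr [-0.0006 -0.0005  0.0013]
```

Call:
arm_command(rotation=[[0,0,0],[0,0,0],[0,0,0],[0,0,0],[0,0,0],[0,0,0],[0,0,0],[0,0,0]], offset=[[0,-0.0125,0.0217],[0,-0.0125,0.0217],[0,-0.0125,0.0217],[0,-0.0125,0.0217],[0,-0.0125,0.0217],[0,-0.0125,0.0217],[0,-0.0125,0.0217],[0,-0.0125,0.0217]], jaw=[0,0,0,0,0,0,0,0])

```text
time_s: 53.92
ee_pos: [0.4083, -0.1252, 0.0964]
ee_rot: [0.623, 0.335, 0.623, -0.334]
ft_force: [0.1, 1.8, 0.8]
finger_gap: 0.0129
```

```bash
python3 - <<'E'
from h import *
tipbed()
from station import r
d=r.get_image("scene");crop(d["img"],200,130,290,230,7,"pics/c22.png");d=r.get_image("top");crop(d["img"],280,200,380,280,7,"pics/c22t.png")
E
```

```text
t 53.92 tip bed mm [ -4.8073 104.2602  58.8484] Fbed [0.4078 1.814  0.6818] T [ 0.5518 -0.1126  0.1631] roterr [-0.0006 -0.0006  0.0013]
```

View pics/c22.png

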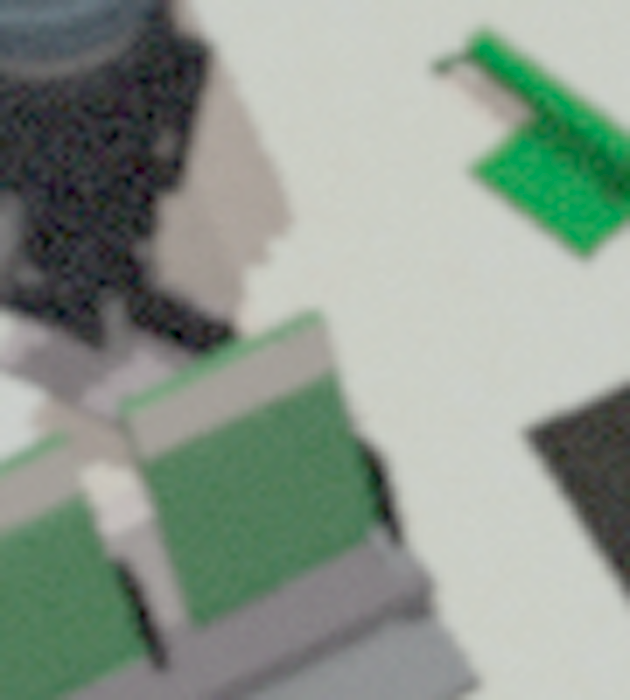

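View pics/c22t.png

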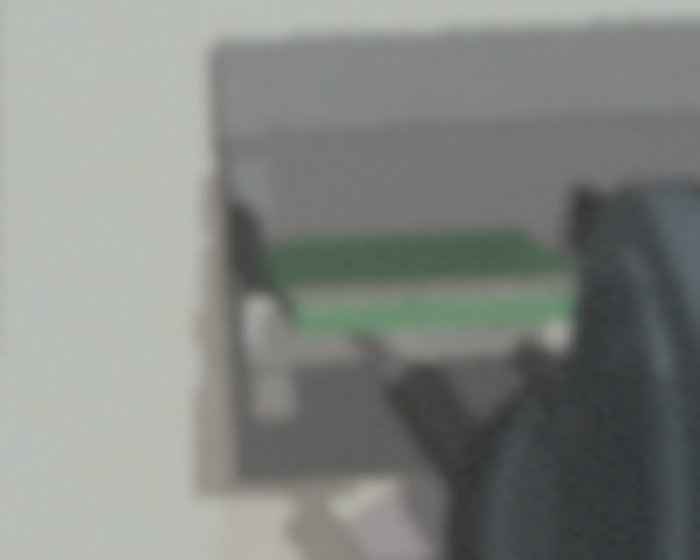

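Call:
arm_command(rotation=[[0,0,0],[0,0,0],[0,0,0],[0,0,0],[0,0,0],[0,0,0],[0,0,0],[0,0,0]], offset=[[0,-0.0125,0.0217],[0,-0.0125,0.0217],[0,-0.0125,0.0217],[0,-0.0125,0.0217],[0,-0.0125,0.0217],[0,-0.0125,0.0217],[0,-0.0125,0.0217],[0,-0.0125,0.0217]], jaw=[0,0,0,0,0,0,0,0])

```text
time_s: 55.02
ee_pos: [0.4089, -0.1351, 0.0964]
ee_rot: [0.623, 0.335, 0.623, -0.334]
ft_force: [-0.5, 0.8, 0.8]
finger_gap: 0.0129
```

Call:
arm_command(rotation=[[0,0,0],[0,0,0],[0,0,0],[0,0,0],[0,0,0],[0,0,0],[0,0,0],[0,0,0]], offset=[[0,-0.0125,0.0217],[0,-0.0125,0.0217],[0,-0.0125,0.0217],[0,-0.0125,0.0217],[0,-0.0125,0.0217],[0,-0.0125,0.0217],[0,-0.0125,0.0217],[0,-0.0125,0.0217]], jaw=[0,0,0,0,0,0,0,0])

```text
time_s: 56.02
ee_pos: [0.4096, -0.1452, 0.0964]
ee_rot: [0.623, 0.335, 0.623, -0.334]
ft_force: [-0.8, 2.0, 1.8]
finger_gap: 0.0128
```

```bash
python3 - <<'E'
from h import *
tipbed()
E
```

```text
t 56.02 tip bed mm [-4.7879 84.2083 58.8277] Fbed [-0.1787  2.046   1.8732] T [ 0.5384 -0.0533  0.0973] roterr [-0.0006 -0.0006  0.0012]
```

Call:
arm_command(rotation=[[0,0,0],[0,0,0],[0,0,0],[0,0,0],[0,0,0],[0,0,0],[0,0,0],[0,0,0]], offset=[[0,-0.0125,0.0217],[0,-0.0125,0.0217],[0,-0.0125,0.0217],[0,-0.0125,0.0217],[0,-0.0125,0.0217],[0,-0.0125,0.0217],[0,-0.0125,0.0217],[0,-0.0125,0.0217]], jaw=[0,0,0,0,0,0,0,0])

```text
time_s: 57.02
ee_pos: [0.4102, -0.1552, 0.0964]
ee_rot: [0.623, 0.335, 0.623, -0.334]
ft_force: [-0.4, 1.6, 0.2]
finger_gap: 0.0129
```

Call:
arm_command(rotation=[[0,0,0],[0,0,0],[0,0,0],[0,0,0],[0,0,0],[0,0,0],[0,0,0],[0,0,0]], offset=[[0,-0.0125,0.0217],[0,-0.0125,0.0217],[0,-0.0125,0.0217],[0,-0.0125,0.0217],[0,-0.0125,0.0217],[0,-0.0125,0.0217],[0,-0.0125,0.0217],[0,-0.0125,0.0217]], jaw=[0,0,0,0,0,0,0,0])

```text
time_s: 58.02
ee_pos: [0.4108, -0.1652, 0.0964]
ee_rot: [0.623, 0.335, 0.623, -0.334]
ft_force: [-0.1, 1.5, 1.3]
finger_gap: 0.0128
```

Call:
arm_command(rotation=[[0,0,0],[0,0,0],[0,0,0],[0,0,0],[0,0,0],[0,0,0],[0,0,0],[0,0,0]], offset=[[0,-0.0125,0.0217],[0,-0.0125,0.0217],[0,-0.0125,0.0217],[0,-0.0125,0.0217],[0,-0.0125,0.0217],[0,-0.0125,0.0217],[0,-0.0125,0.0217],[0,-0.0125,0.0217]], jaw=[0,0,0,0,0,0,0,0])

```text
time_s: 59.02
ee_pos: [0.4114, -0.1751, 0.0964]
ee_rot: [0.623, 0.335, 0.623, -0.334]
ft_force: [-0.2, 1.8, 1.9]
finger_gap: 0.0126
```

Call:
arm_command(rotation=[[0,0,0],[0,0,0],[0,0,0],[0,0,0],[0,0,0],[0,0,0],[0,0,0],[0,0,0]], offset=[[0,-0.0125,0.0217],[0,-0.0125,0.0217],[0,-0.0125,0.0217],[0,-0.0125,0.0217],[0,-0.0125,0.0217],[0,-0.0125,0.0217],[0,-0.0125,0.0217],[0,-0.0125,0.0217]], jaw=[0,0,0,0,0,0,0,0])

```text
time_s: 60.02
ee_pos: [0.4121, -0.1851, 0.0964]
ee_rot: [0.623, 0.335, 0.623, -0.334]
ft_force: [-0.7, 0.7, 1.0]
finger_gap: 0.0131
```

```bash
python3 - <<'E'
from h import *
tipbed()
from station import r
d=r.get_image("scene");crop(d["img"],160,120,290,240,5.5,"pics/c23.png");d=r.get_image("top");crop(d["img"],290,190,450,280,5,"pics/c23t.png")
E
```

```text
t 60.02 tip bed mm [-4.7185 44.1714 58.808 ] Fbed [-0.4174  0.7027  1.1651] T [ 0.5125 -0.1011  0.1469] roterr [-0.0007 -0.0006  0.0013]
```

View pics/c23t.png

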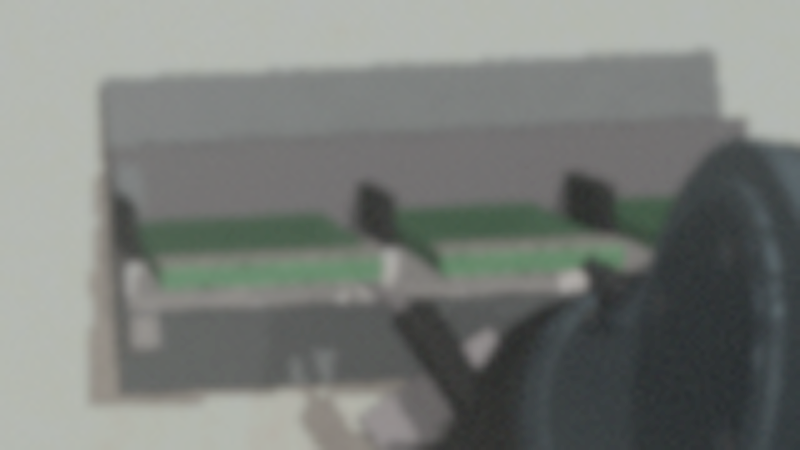

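Call:
arm_command(rotation=[[0,0,0],[0,0,0],[0,0,0],[0,0,0],[0,0,0],[0,0,0],[0,0,0],[0,0,0]], offset=[[0,-0.0125,0.0217],[0,-0.0125,0.0217],[0,-0.0125,0.0217],[0,-0.0125,0.0217],[0,-0.0125,0.0217],[0,-0.0125,0.0217],[0,-0.0125,0.0217],[0,-0.0125,0.0217]], jaw=[0,0,0,0,0,0,0,0])

```text
time_s: 61.12
ee_pos: [0.4127, -0.1952, 0.0964]
ee_rot: [0.623, 0.335, 0.623, -0.334]
ft_force: [-0.2, 1.9, 0.4]
finger_gap: 0.0129
```

Call:
arm_command(rotation=[[0,0,0],[0,0,0],[0,0,0],[0,0,0],[0,0,0],[0,0,0],[0,0,0],[0,0,0]], offset=[[0,-0.0125,0.0217],[0,-0.0125,0.0217],[0,-0.0125,0.0217],[0,-0.0125,0.0217],[0,-0.0125,0.0217],[0,-0.0125,0.0217],[0,-0.0125,0.0217],[0,-0.0125,0.0217]], jaw=[0,0,0,0,0,0,0,0])

```text
time_s: 62.12
ee_pos: [0.4133, -0.2052, 0.0964]
ee_rot: [0.623, 0.335, 0.623, -0.334]
ft_force: [-0.7, 1.1, 0.6]
finger_gap: 0.0132
```

Call:
arm_command(rotation=[[0,0,0],[0,0,0],[0,0,0],[0,0,0],[0,0,0],[0,0,0],[0,0,0],[0,0,0]], offset=[[0,-0.0125,0.0217],[0,-0.0125,0.0217],[0,-0.0125,0.0217],[0,-0.0125,0.0217],[0,-0.0125,0.0217],[0,-0.0125,0.0217],[0,-0.0125,0.0217],[0,-0.0125,0.0217]], jaw=[0,0,0,0,0,0,0,0])

```text
time_s: 63.12
ee_pos: [0.4139, -0.2151, 0.0964]
ee_rot: [0.623, 0.335, 0.623, -0.334]
ft_force: [0.7, 1.5, 0.7]
finger_gap: 0.0128
```

Call:
arm_command(rotation=[[0,0,0],[0,0,0],[0,0,0],[0,0,0],[0,0,0],[0,0,0],[0,0,0],[0,0,0]], offset=[[0,-0.0125,0.0217],[0,-0.0125,0.0217],[0,-0.0125,0.0217],[0,-0.0125,0.0217],[0,-0.0125,0.0217],[0,-0.0125,0.0217],[0,-0.0125,0.0217],[0,-0.0125,0.0217]], jaw=[0,0,0,0,0,0,0,0])

```text
time_s: 64.12
ee_pos: [0.4146, -0.2251, 0.0964]
ee_rot: [0.623, 0.335, 0.623, -0.334]
ft_force: [-0.7, 1.3, 1.1]
finger_gap: 0.0127
```

```bash
python3 - <<'E'
from h import *
tipbed()
E
```

```text
t 64.12 tip bed mm [-4.682   4.0653 58.783 ] Fbed [-0.2952  1.3331  1.2674] T [ 0.5253 -0.1408  0.1375] roterr [-0.0006 -0.0005  0.0013]
```

Call:
arm_command(rotation=[[0,0,0],[0,0,0],[0,0,0],[0,0,0],[0,0,0],[0,0,0],[0,0,0],[0,0,0]], offset=[[0,-0.0125,0.0217],[0,-0.0125,0.0217],[0,-0.0125,0.0217],[0,-0.0125,0.0217],[0,-0.0125,0.0217],[0,-0.0125,0.0217],[0,-0.0125,0.0217],[0,-0.0125,0.0217]], jaw=[0,0,0,0,0,0,0,0])

```text
time_s: 65.12
ee_pos: [0.4152, -0.2351, 0.0964]
ee_rot: [0.623, 0.335, 0.623, -0.334]
ft_force: [-0.5, 1.0, 1.2]
finger_gap: 0.0131
```

Call:
arm_command(rotation=[[0,0,0],[0,0,0],[0,0,0],[0,0,0],[0,0,0],[0,0,0],[0,0,0],[0,0,0]], offset=[[0,-0.0125,0.0217],[0,-0.0125,0.0217],[0,-0.0125,0.0217],[0,-0.0125,0.0217],[0,-0.0125,0.0217],[0,-0.0125,0.0217],[0,-0.0125,0.0217],[0,-0.0125,0.0217]], jaw=[0,0,0,0,0,0,0,0])

```text
time_s: 66.12
ee_pos: [0.4159, -0.2451, 0.0964]
ee_rot: [0.623, 0.335, 0.623, -0.334]
ft_force: [-0.7, 1.9, 1.1]
finger_gap: 0.0128
```

Call:
arm_command(rotation=[[0,0,0],[0,0,0],[0,0,0],[0,0,0],[0,0,0],[0,0,0],[0,0,0],[0,0,0]], offset=[[0,-0.0125,0.0217],[0,-0.0125,0.0217],[0,-0.0125,0.0217],[0,-0.0125,0.0217],[0,-0.0125,0.0217],[0,-0.0125,0.0217],[0,-0.0125,0.0217],[0,-0.0125,0.0217]], jaw=[0,0,0,0,0,0,0,0])

```text
time_s: 67.12
ee_pos: [0.4165, -0.2551, 0.0964]
ee_rot: [0.623, 0.335, 0.623, -0.334]
ft_force: [-0.4, 2.2, 1.1]
finger_gap: 0.0127
```

Call:
arm_command(rotation=[[0,0,0],[0,0,0],[0,0,0],[0,0,0],[0,0,0],[0,0,0],[0,0,0],[0,0,0]], offset=[[0,-0.0125,0.0217],[0,-0.0125,0.0217],[0,-0.0125,0.0217],[0,-0.0125,0.0217],[0,-0.0125,0.0217],[0,-0.0125,0.0217],[0,-0.0125,0.0217],[0,-0.0125,0.0217]], jaw=[0,0,0,0,0,0,0,0])

```text
time_s: 68.12
ee_pos: [0.4171, -0.2651, 0.0964]
ee_rot: [0.623, 0.335, 0.623, -0.334]
ft_force: [0.4, 1.8, 0.9]
finger_gap: 0.0131
```

Call:
arm_command(rotation=[[0,0,0],[0,0,0],[0,0,0],[0,0,0],[0,0,0],[0,0,0],[0,0,0],[0,0,0]], offset=[[0,-0.0125,0.0217],[0,-0.0125,0.0217],[0,-0.0125,0.0217],[0,-0.0125,0.0217],[0,-0.0125,0.0217],[0,-0.0125,0.0217],[0,-0.0125,0.0217],[0,-0.0125,0.0217]], jaw=[0,0,0,0,0,0,0,0])

```text
time_s: 69.12
ee_pos: [0.4178, -0.2751, 0.0964]
ee_rot: [0.623, 0.335, 0.623, -0.334]
ft_force: [-0.8, 2.0, 0.3]
finger_gap: 0.013
```

```bash
python3 - <<'E'
from h import *
tipbed()
E
```

```text
t 69.12 tip bed mm [ -4.5773 -45.9941  58.7462] Fbed [-0.5256  2.025   0.4873] T [ 0.5822 -0.1343  0.0848] roterr [-0.0007 -0.0006  0.0013]
```

Call:
arm_command(rotation=[[0,0,0],[0,0,0],[0,0,0],[0,0,0],[0,0,0],[0,0,0],[0,0,0],[0,0,0]], offset=[[0,-0.0126,0.0217],[0,-0.0126,0.0217],[0,-0.0126,0.0217],[0,-0.0126,0.0217],[0,-0.0126,0.0217],[0,-0.0126,0.0217],[0,-0.0126,0.0217],[0,-0.0126,0.0217]], jaw=[0,0,0,0,0,0,0,0])

```text
time_s: 70.12
ee_pos: [0.4184, -0.2851, 0.0964]
ee_rot: [0.623, 0.335, 0.623, -0.334]
ft_force: [-0.7, 1.8, 0.7]
finger_gap: 0.013
```

Call:
arm_command(rotation=[[0,0,0],[0,0,0],[0,0,0],[0,0,0],[0,0,0],[0,0,0],[0,0,0],[0,0,0]], offset=[[0,-0.0126,0.0217],[0,-0.0126,0.0217],[0,-0.0126,0.0217],[0,-0.0126,0.0217],[0,-0.0126,0.0217],[0,-0.0126,0.0217],[0,-0.0126,0.0217],[0,-0.0126,0.0217]], jaw=[0,0,0,0,0,0,0,0])

```text
time_s: 71.12
ee_pos: [0.4189, -0.2951, 0.0964]
ee_rot: [0.623, 0.335, 0.623, -0.334]
ft_force: [0.2, 2.0, 1.1]
finger_gap: 0.0127
```

Call:
arm_command(rotation=[[0,0,0],[0,0,0],[0,0,0],[0,0,0],[0,0,0],[0,0,0],[0,0,0],[0,0,0]], offset=[[0,-0.0126,0.0217],[0,-0.0126,0.0217],[0,-0.0126,0.0217],[0,-0.0126,0.0217],[0,-0.0126,0.0217],[0,-0.0126,0.0217],[0,-0.0126,0.0217],[0,-0.0126,0.0217]], jaw=[0,0,0,0,0,0,0,0])

```text
time_s: 72.12
ee_pos: [0.4195, -0.3052, 0.0964]
ee_rot: [0.623, 0.335, 0.623, -0.334]
ft_force: [-1.5, 1.9, 1.7]
finger_gap: 0.0127
```

Call:
arm_command(rotation=[[0,0,0],[0,0,0],[0,0,0],[0,0,0],[0,0,0],[0,0,0],[0,0,0],[0,0,0]], offset=[[0,-0.0126,0.0217],[0,-0.0126,0.0217],[0,-0.0126,0.0217],[0,-0.0126,0.0217],[0,-0.0126,0.0217],[0,-0.0126,0.0217],[0,-0.0126,0.0217],[0,-0.0126,0.0217]], jaw=[0,0,0,0,0,0,0,0])

```text
time_s: 73.12
ee_pos: [0.4202, -0.3152, 0.0964]
ee_rot: [0.623, 0.335, 0.623, -0.334]
ft_force: [-0.2, 2.1, 0.5]
finger_gap: 0.0126
```

Call:
arm_command(rotation=[[0,0,0],[0,0,0],[0,0,0],[0,0,0],[0,0,0],[0,0,0],[0,0,0],[0,0,0]], offset=[[0,-0.0126,0.0217],[0,-0.0126,0.0217],[0,-0.0126,0.0217],[0,-0.0126,0.0217],[0,-0.0126,0.0217],[0,-0.0126,0.0217],[0,-0.0126,0.0217],[0,-0.0126,0.0217]], jaw=[0,0,0,0,0,0,0,0])

```text
time_s: 74.12
ee_pos: [0.4207, -0.3252, 0.0964]
ee_rot: [0.623, 0.335, 0.623, -0.334]
ft_force: [-0.0, 1.8, 1.0]
finger_gap: 0.0128
```

```bash
python3 - <<'E'
from h import *
tipbed()
E
```

```text
t 74.12 tip bed mm [ -4.7091 -96.1742  58.7614] Fbed [0.3359 1.7536 0.9199] T [ 0.5396 -0.1112  0.1764] roterr [-0.0007 -0.0005  0.0012]
```

Two more calls take it to −116, past the narrow plate's edge (−109); rail ends at −129.

Call:
arm_command(rotation=[[0,0,0],[0,0,0],[0,0,0],[0,0,0],[0,0,0],[0,0,0],[0,0,0],[0,0,0]], offset=[[0,-0.0126,0.0217],[0,-0.0126,0.0217],[0,-0.0126,0.0217],[0,-0.0126,0.0217],[0,-0.0126,0.0217],[0,-0.0126,0.0217],[0,-0.0126,0.0217],[0,-0.0126,0.0217]], jaw=[0,0,0,0,0,0,0,0])

```text
time_s: 75.12
ee_pos: [0.4213, -0.3352, 0.0964]
ee_rot: [0.623, 0.335, 0.623, -0.334]
ft_force: [0.3, 1.7, 1.4]
finger_gap: 0.0129
```

Call:
arm_command(rotation=[[0,0,0],[0,0,0],[0,0,0],[0,0,0],[0,0,0],[0,0,0],[0,0,0],[0,0,0]], offset=[[0,-0.0126,0.0217],[0,-0.0126,0.0217],[0,-0.0126,0.0217],[0,-0.0126,0.0217],[0,-0.0126,0.0217],[0,-0.0126,0.0217],[0,-0.0126,0.0217],[0,-0.0126,0.0217]], jaw=[0,0,0,0,0,0,0,0])

```text
time_s: 76.12
ee_pos: [0.4219, -0.3452, 0.0964]
ee_rot: [0.623, 0.335, 0.623, -0.334]
ft_force: [-0.5, 1.9, 1.3]
finger_gap: 0.0131
```

```bash
python3 - <<'E'
from h import *
tipbed()
from station import r
s=(np.array(r.observe()["ee_pos"]),RotT(r.observe()))
s=plan(tcp_for_tip(bed([-.010,-.116,.075])),GR,3,start=s)
s=plan(tcp_for_tip(bed([-.035,-.116,.16])),GR,4,start=s)
d=r.get_image("scene");crop(d["img"],130,120,290,260,4.5,"pics/c24.png")
E
```

```text
t 76.12 tip bed mm [  -4.7364 -116.2302   58.7541] Fbed [-0.0191  1.8829  1.3024] T [ 0.6376 -0.1522  0.1708] roterr [-0.0007 -0.0005  0.0013]
t 76.12 pos [ 0.4219 -0.3452  0.0964] F [-0.4704  1.8576  1.2531] gap 0.0131 q [ 0.7907  0.5614 -0.2421  1.9028  0.198   0.6994 -0.5527]
rot [0.0, 0.0, -0.01] x 3
off [[-0.1, -0.05, -0.03], [-0.09, -0.06, -0.04], [-0.1, -0.05, -0.03]]
t 76.12 pos [ 0.4219 -0.3452  0.0964] F [-0.4704  1.8576  1.2531] gap 0.0131 q [ 0.7907  0.5614 -0.2421  1.9028  0.198   0.6994 -0.5527]
rot [0.0, 0.0, 0.0] x 4
off [[-0.38, -0.2, -0.11], [-0.38, -0.2, -0.12], [-0.37, -0.2, -0.11], [-0.38, -0.2, -0.12]]
```

View pics/c24.png

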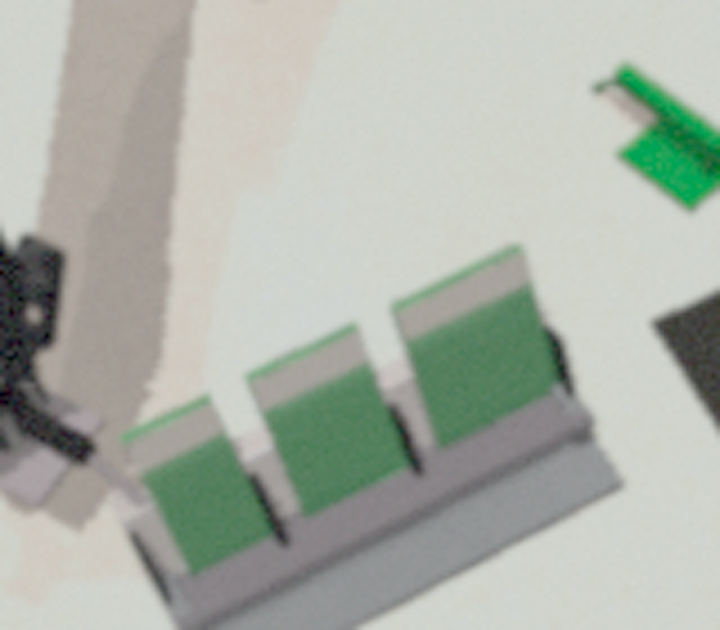

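Call:
arm_command(rotation=[[0,0,0],[0,0,0],[0,0,0],[0,0,0],[0,0,0],[0,0,0],[0,0,0]], offset=[[-0.1,-0.05,-0.03],[-0.1,-0.06,-0.04],[-0.1,-0.05,-0.03],[-0.4,-0.2,-0.1],[-0.5,-0.1,-0.1],[-0.5,0,0],[-0.5,0,0]], jaw=[0,0,0,0,0,0,0])

```text
time_s: 77.05
ee_pos: [0.3938, -0.3455, 0.2075]
ee_rot: [0.623, 0.335, 0.623, -0.334]
ft_force: [-0.0, -0.5, -2.1]
finger_gap: 0.0129
```

```bash
python3 - <<'E'
from h import *
F=R.from_euler('z',.014); G=grip(F,'-y')
plan([.5266,.0458,.20],G,14)
E
```

```text
t 77.05 pos [ 0.3938 -0.3455  0.2075] F [-0.0429 -0.4902 -2.0694] gap 0.0129 q [ 0.8633  0.3681 -0.2829  1.8818  0.1269  0.9078 -0.4654]
rot [0.51, 0.0, -0.0] x 14
off [[0.01, 0.47, -0.36], [0.01, 0.45, -0.38], [0.01, 0.43, -0.4], [0.01, 0.42, -0.41], [0.01, 0.41, -0.44], [0.02, 0.38, -0.45], [0.01, 0.37, -0.46], [0.01, 0.34, -0.48], [0.01, 0.33, -0.49], [0.01, 0.3, -0.5], [0.01, 0.29, -0.52], [0.01, 0.26, -0.53], [0.01, 0.25, -0.54], [0.01, 0.22, -0.54]]
```

Call:
arm_command(rotation=[[0.51,0,0],[0.51,0,0],[0.51,0,0],[0.51,0,0],[0.51,0,0],[0.51,0,0],[0.51,0,0]], offset=[[0.01,0.47,-0.36],[0.01,0.45,-0.38],[0.01,0.43,-0.4],[0.01,0.42,-0.41],[0.01,0.41,-0.44],[0.02,0.38,-0.45],[0.01,0.37,-0.46]], jaw=[0,0,0,0,0,0,0])

```text
time_s: 77.92
ee_pos: [0.4608, -0.1489, 0.2028]
ee_rot: [0.569, 0.42, 0.568, -0.42]
ft_force: [0.2, 0.8, -1.2]
finger_gap: 0.0127
```

Call:
arm_command(rotation=[[0.51,0,0],[0.51,0,0],[0.51,0,0],[0.51,0,0],[0.51,0,0],[0.51,0,0],[0.51,0,0]], offset=[[0.01,0.34,-0.48],[0.01,0.33,-0.49],[0.01,0.3,-0.5],[0.01,0.29,-0.52],[0.01,0.26,-0.53],[0.01,0.25,-0.54],[0.01,0.22,-0.54]], jaw=[0,0,0,0,0,0,0])

```text
time_s: 78.8
ee_pos: [0.5273, 0.0463, 0.1994]
ee_rot: [0.504, 0.497, 0.503, -0.496]
ft_force: [0.4, -0.9, -1.7]
finger_gap: 0.0129
```

```bash
python3 - <<'E'
from h import *
F=R.from_euler('z',.014); G=grip(F,'-y')
delta([.5266,.0458,.035],G)
E
```

```text
t 78.8 pos [0.5273 0.0463 0.1994] F [ 0.4161 -0.8631 -1.6643] gap 0.0129
 tool offset u [ 3.2876 -0.0192  0.0105]  rot u [-0.0145  0.001  -0.0202]  rows>= 3.287569591420714 2.6301142027105135 0.010686773380798622
```

Call:
arm_command(rotation=[[-0.01,0,-0.02],[0,0,0],[0,0,0],[0,0,0],[0,0,0],[0,0,0],[0,0,0],[0,0,0]], offset=[[0.4,-0.02,0.01],[0.6,0,0],[0.6,0,0],[0.6,0,0],[0.5,0,0],[0.3,0,0],[0.2,0,0],[0,0,0]], jaw=[0,0,0,0,0,0,0,0])

```text
time_s: 79.8
ee_pos: [0.5261, 0.0452, 0.039]
ee_rot: [0.504, 0.496, 0.504, -0.496]
ft_force: [0.5, 0.3, -1.1]
finger_gap: 0.0128
```

```bash
python3 - <<'E'
from h import *
F=R.from_euler('z',.014); G=grip(F,'-y')
delta([.5266,.0458,.023],G)
from station import r
d=r.get_image("scene");crop(d["img"],260,150,340,240,7,"pics/c25.png")
o=r.observe()
def f2w(p): p=np.array(p,float); t=np.c_[-.018-p[:,2],p[:,0]+.0094,-p[:,1]]; return o["ee_pos"]+RotT(o).apply(t)
print((proj(d,f2w([[.062,0,-.035],[.04,0,0]]))-[260,150])*7)
E
```

```text
t 79.8 pos [0.5261 0.0452 0.039 ] F [ 0.496   0.2972 -1.1245] gap 0.0128
 tool offset u [ 0.3205  0.0101 -0.0116]  rot u [ 0.0154 -0.0012  0.0073]  rows>= 0.3205421493703176 0.2567294727628712 0.0073413868800701965
[[355.2578 497.4357]
 [331.1637 402.9751]]
```

View pics/c25.png

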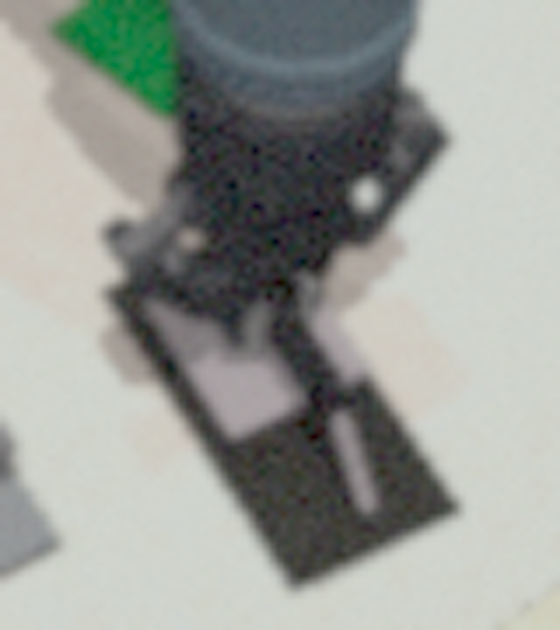

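Call:
arm_command(rotation=[[0,0,0],[0,0,0],[0,0,0],[0,0,0]], offset=[[0.12,0.01,-0.01],[0.1,0,0],[0.05,0,0],[0,0,0]], jaw=[0,0,0,0])

```text
time_s: 80.35
ee_pos: [0.5266, 0.0458, 0.0255]
ee_rot: [0.504, 0.496, 0.504, -0.496]
ft_force: [0.0, -0.0, -1.3]
finger_gap: 0.0128
```

Call:
arm_command(rotation=[[0,0,0],[0,0,0],[0,0,0]], offset=[[0.02,0,0],[0.01,0,0],[0,0,0]], jaw=[0,0,0])

```text
time_s: 80.72
ee_pos: [0.5267, 0.0461, 0.0248]
ee_rot: [0.504, 0.496, 0.504, -0.496]
ft_force: [-2.0, 0.6, 5.9]
finger_gap: 0.0126
```

Call:
arm_command(rotation=[[0,0,0],[0,0,0],[0,0,0],[0,0,0],[0,0,0],[0,0,0]], offset=[[-0.01,0,0],[0,0,0],[0,0,0],[0,0,0],[0,0,0],[0,0,0]], jaw=[0,20,35,50,50,50])

```text
time_s: 81.47
ee_pos: [0.5267, 0.0457, 0.0246]
ee_rot: [0.504, 0.496, 0.504, -0.496]
ft_force: [-0.1, 0.7, 0.2]
finger_gap: 0.0424
```

Call:
arm_command(rotation=[[0,0,0],[0,0,0],[0,0,0],[0,0,0],[0,0,0],[0,0,0],[0,0,0],[0,0,0]], offset=[[-0.2,0,0],[-0.4,0,0],[-0.6,0,0],[-0.8,0,0],[-0.8,0,0],[-0.8,0,0],[0,0,0.9],[0,0,0.9]], jaw=[50,50,50,50,50,50,50,50])

```text
time_s: 82.48
ee_pos: [0.5285, -0.045, 0.2061]
ee_rot: [0.505, 0.496, 0.504, -0.495]
ft_force: [0.6, -1.1, -1.1]
finger_gap: 0.0427
```

Call:
arm_command(rotation=[[0,0,0],[0,0,0],[0,0,0],[0,0,0],[0,0,0],[0,0,0],[0,0,0],[0,0,0]], offset=[[0,0,0.9],[0,0,0.9],[0,0,0.9],[0,0,0.9],[0,0,0.9],[0,0,0.9],[0,0,0.5],[0,0,0]], jaw=[50,50,50,50,50,50,50,50])

```text
time_s: 83.48
ee_pos: [0.5317, -0.3416, 0.2049]
ee_rot: [0.503, 0.497, 0.503, -0.497]
ft_force: [-0.2, 0.6, -0.2]
finger_gap: 0.0428
```

```bash
python3 - <<'E'
from h import *
from station import r
print(r.observe()["time_s"],r.observe()["ee_pos"])
d=r.get_image("scene");crop(d["img"],120,110,430,290,2.5,"pics/c26.png");d=r.get_image("top");cv2.imwrite("pics/top26.png",d["img"]);crop(d["img"],225,170,295,260,6,"pics/c26f.png");crop(d["img"],290,180,450,280,5,"pics/c26t.png")
E
```

```text
83.475 [ 0.5317 -0.3416  0.2049]
```

View pics/c26.png

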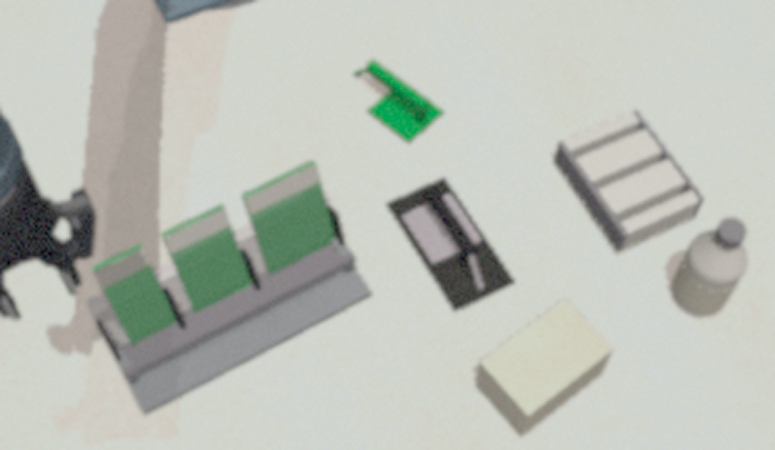

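View pics/c26f.png

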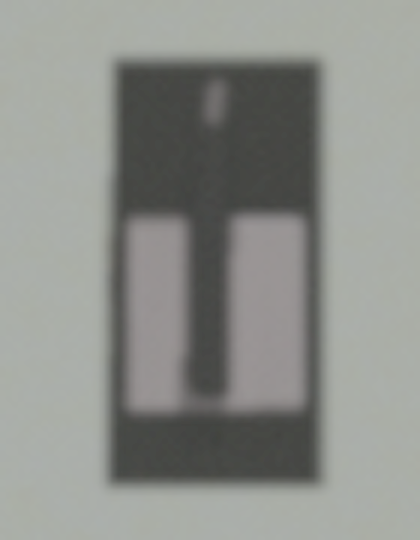

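View pics/c26t.png

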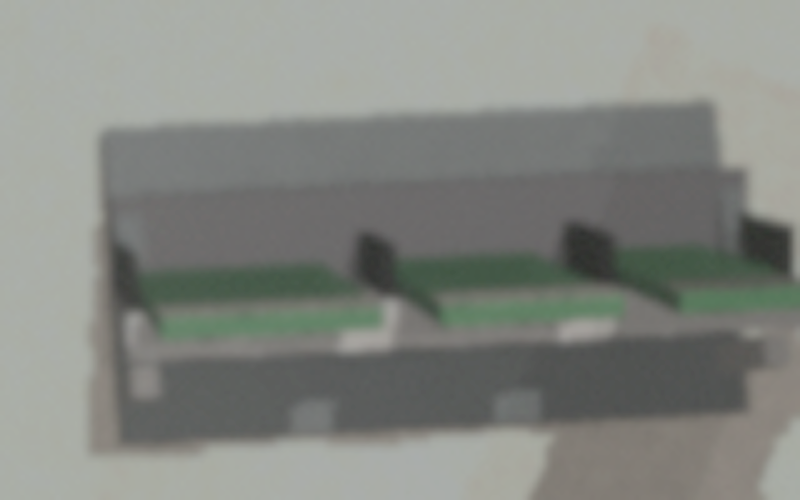

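```bash
python3 - <<'E'
from h import *
from station import r
d=r.get_image("top"); C=lambda p:np.array([[225+(x+.5)/6-.5,170+(y+.5)/6-.5] for x,y in p])
f=onz(d,C([(126,214),(306,214),(307,412),(127,412)]),.009); print(f.mean(0), "mid est", f.mean(0)[:2]+[.018,.0003],"pad .536 .0459")
e=r.get_image("scene"); crop(e["img"],150,160,270,260,6,"pics/c27.png")
E
```

```text
[0.52   0.0453 0.009 ] mid est [0.538  0.0456] pad .536 .0459
```

View pics/c27.png

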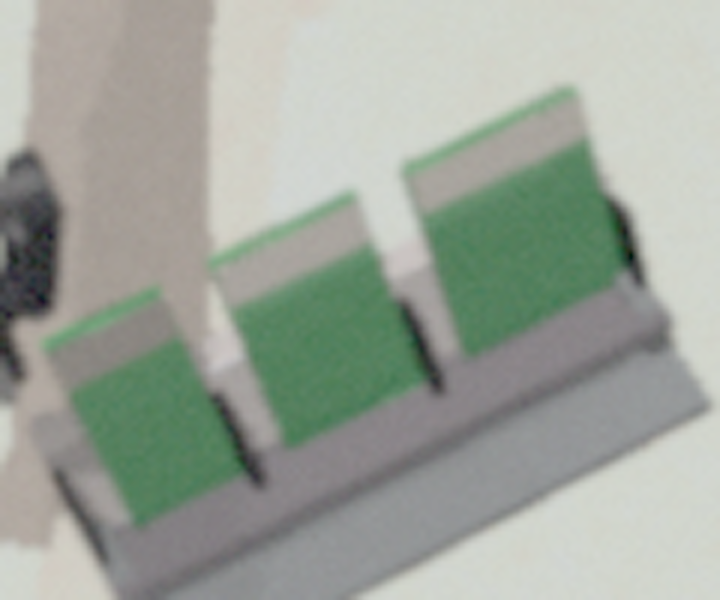

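All three plates stand against the rail and their stops (edges at the ribs near px 620,270 / 425,370 / 245,470). The feeler is within about 2 mm of the pad's middle. Handing in.

```bash
python3 - <<'E'
from station import r
print(r.finish_job())
E
```

```text
the job is handed in; nothing more can be done
None
```

The job is handed in, at about 83.6 s of the 210 s allowed; no verdict was reported.

- **Plates:** I lifted the wide, medium and narrow plates straight up out of the rack. Each stands on edge in its own bay, slid back to the rail and then left to its stop. Contact forces confirmed both touches, and the last pictures show all three upright against the rail and stops.
- **Feeler pass:** I ran the tip along the rail's top in one left-to-right pass at about 1 cm/s, from just beyond the wide plate's left edge to just beyond the narrow plate's right edge. It stayed in light contact (about 2–4 N), about 1.5–2 mm from the plate faces. The plates looked unmoved afterwards.
- **Feeler return:** It stands level, within about 2 mm of the pad's middle. The carton, bottle and beaker were not touched.

These things did not go to plan or disagreed with my estimates:

- **First floor touch:** The wide plate met the floor about 2 mm higher than I had measured. It was pressed briefly with about 50 N at the wrist before I backed off. I corrected the height for the other two plates.
- **Feeler knocked:** It was pushed half off its pad before I reached it, so I measured it again and gripped it tilted.
- **Tip position:** To place the tip exactly, I first touched it lightly against the robot-side face of the rail; this corrected my estimate by about 0.6 mm.

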